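Get the shrimp paste pot out from behind the sauce bottles

ROBOT

A 6-joint arm with a two-finger parallel gripper is mounted at the origin on the work surface. World frame = base frame: x ahead of the robot, y to its left, z up, the work surface at z = 0. Lengths are in mm, angles in rad, forces in N, time in s.
With the tool pointing down it reaches from about 400 to 925 mm from the base axis. Payload 3.4 kg.
Tool frame: the origin (TCP) lies at the very end of the fingers, on their centre line; the grasp point (between the pads) lies 19 mm behind it; z points along the fingers, y is the direction in which the jaws open and shut (so a half turn about z gives the same grasp; the last joint's range is limited). The gripper opens to 85 mm and grips with 20 to 120 N. Pads are 22 mm wide; open, the fingers measure 114 mm over their backs; the gripper's body (76 mm by 85 mm) begins 54 mm behind the grasp point. The pads swing forward as they close: fully open they stand 13 mm farther back than shut.
Start: joints at [-1.349, 0.307, 1.506, -0, 1.328, -0.073], TCP at [167.591, -550.04, 231.305] pointing down, gripper open.
Joint ranges: [-3.12, 3.12], [-1.05, 2.28], [0.14, 2.33], [-1.42, 4.57], [0.1, 2.73], [-2.68, 2.68]. Speed limits (rad/s): [2.57, 2.57, 3.14, 3.14, 3.14, 3.14].

INTERFACE

Orientations are given as a unit quaternion [w, x, y, z].
In Python, from station import manip, optics gives the robot as it stands. The module is installed in compiled form; this text tells all that it offers.
- The arm moves only by the tool drive_tool, never from a script. Its argument "targets" is one flat list of numbers, 6 for each row, row after row: the shift along the world's x, y, z scaled (see below), then the turn, a rotation vector about the world's x, y, z scaled (see below). In form: [tx, ty, tz, ax, ay, az, tx, ty, tz, ax, ay, az, ...]. A call has 1 to 8 rows; each row shifts and turns the commanded pose from where the row before left it; what a row does not reach is not made up. The controller multiplies each number of a shift by 25 mm and each number of a turn by 0.08 rad. A row lasts 1/10 s, in which the tool goes at most 50 mm and 8.59 degrees, less where a joint would pass 70% of its speed; a pose out of reach is approached as far as the arm can. A call with a number of a shift or a turn outside -1 to 1 is refused whole. A call with a gripper value outside its range is refused whole. "claw" is the opening, from 0 (shut) to 1 (fully open), set as the call begins (left out, the last holds). The fingers move at their own pace and stop on an object; "newtons" is the grip in N (left out, the last holds). Time passes only in rows, so rows that do not move let the fingers close. It gives the time, the measured TCP pose, the force and the opening at its end, in the units of the state.
- manip.state(): the state, without advancing time (a new reading comes with each control period).
- optics.get_image(name): name is "scene" or "top"; returns the picture (480x640x3 uint8, red, green, blue); there is no depth.
- optics.calibration(name): a dict with "vfov" (degrees; the focal length in pixels is half the picture's height over the tangent of half this angle, whatever the lens; pixels are square), "cx", "cy" (the principal point, pixels), "R" (3x3) and "t" (3): a world point X has camera coordinates R X + t. Camera axes: x right, y down, z forward; pixel columns grow to the right and rows downward; lengths in mm; the calibration is good to about 2 mm. A picture is of the moment at which its call begins. calibration takes no time and is no camera call.
- manip.hand_in(): hands the job in, once; it reports no verdict.
The state is a dict: "t": time; "joint_positions": joint angles; "joint_vel": joint speeds; "tau": joint torques, N m; "tool_pos": TCP position; "ee_rot": TCP orientation; "contact_force": force on the tool from outside, world axes, zero at the start; "torque": the same for the moment, N m; "finger_gap": opening from 0.0 (shut) to 1.0 (fully open).
Only numpy, scipy, OpenCV 4.12 (cv2) and the standard library are available. Lean on these libraries where they do the work, as an engineer would, in place of code of your own. Each camera call takes 0.05 s, during which the arm holds its last target.

TASK

The little clay pot of shrimp paste is boxed in at the back of the wooden condiment crate: first clear the three tall containers in its way (bottle, jar, square tin) onto the round steel tray, then stand the pot in the middle of the kitchen scale's steel pan, and then put each of the three back in the crate exactly where it stood before. Keep all four upright and leave everything else on the counter where it is.

Things in the scene. Friction and masses are not known exactly. Their poses are not given: they have to be found in the camera images.
- crate: low open wooden crate, fixed, 186 (its x) by 270 mm (its y), turned up to 0.3 rad; origin: centre of its underside; inside floor 8 mm above it, tops of its 8 mm walls at 42 (+x side), 28 (y sides) and 22 mm (-x side, towards the robot). Pot about x 42 mm, y 0; tall containers at about x 28, y +-73 and x -28, y 0, in any order. Salt shaker and toothpick cup (56 mm tall) in the near corners.
- tray: round stainless tray, fixed, the side area for the cleared containers; flat floor of radius 122 mm, 4 mm above the origin (centre of its underside); rim 14 mm high, 274 mm across; in one of the three places
- scale: flat grey kitchen scale with a round steel pan, fixed; origin: on the table straight below the centre of the pan; pan 140 mm across, its top 26 mm above the origin; the body (205 by 160 mm, 19 mm high) reaches further to -x, where a small dark display lies; in one of the three places
- bottle: brown glass sauce bottle with paper label, round, 64 mm across, 168 mm tall, narrowing above 96 mm to a white screw cap 35 mm across whose side runs from 138 to 168 mm: take it by the cap, firmly, and carry it smoothly (it can swing); origin: centre of its underside, z up; 0.28 to 0.46 kg
- jar: pale glass jar with a wide steel lid, round, 66 mm across, 135 mm tall, lid 58 mm across from 107 to 135 mm: take it by the lid; origin: centre of its underside, z up; 0.3 to 0.6 kg
- caddy: square tin, 58 by 58 mm (base and top seams 61 mm), flat top at 122 mm, with a round steel cap 42 mm across from 122 to 156 mm: take it by the cap; origin: centre of its underside, z up; 0.25 to 0.5 kg
- pot: the squat clay pot with lid to be fetched: round, 60 mm across with a straight side from 8 to 42 mm, lid knob top at 61 mm; take it by the side; origin: centre of its underside, z up; 0.2 to 0.3 kg
- shaker: small glass salt shaker with steel top, 36 mm across, 51 mm tall, in a near corner of the crate; leave it alone; origin: centre of its underside
- bowl: glass bowl, 144 mm across, 62 mm tall, on the counter near the robot; leave it alone; origin: centre of its underside
- toothpicks: small white china cup of toothpicks, 36 mm across, 38 mm tall (toothpicks to 57 mm), in the other near corner of the crate; leave it alone; origin: centre of its underside

How it is judged (in metres and radians):
On the way, in this order (a step that is already met when the one before it is completed fails the run):
1. the bottle, the jar and the square tin all stand upright on the steel tray (horizontal distance between each of bottle, jar, caddy and tray below 0.1 m and z of each of bottle, jar, caddy in the frame of tray below 0.012 m and angle between each of bottle, jar, caddy's own z axis and vertical below 0.1 rad), for 0.2 s.
2. the clay pot stands in the middle of the scale's pan (horizontal distance between pot and scale below 0.015 m and z of pot in the frame of scale between 0.02 and 0.032 m and angle between pot's own z axis and vertical below 0.1 rad), for 0.2 s.
At the end, for the whole second after the job is handed in: The pot stands upright on the scale's pan, its centre within 15 mm of the pan's centre, and the bottle, the jar and the square tin each stand upright in the crate within 15 mm of where they stood at the start; all are released and at rest (all of step 2 and distance of each of bottle, jar, caddy from where it was at the start of the episode below 0.015 m and angle between each of bottle, jar, caddy's own z axis and vertical below 0.1 rad and linear speed of each of bottle, jar, caddy, pot below 0.02 m/s and contact force between the fingers and pot below 0.1 N and contact force between the fingers and bottle below 0.1 N and contact force between the fingers and jar below 0.1 N and contact force between the fingers and caddy below 0.1 N); the robot touches nothing.
It fails at once if a container is tipped over (leans more than 35 degrees) (angle between any of bottle, jar, caddy, pot's own z axis and vertical above 0.6 rad).
It fails at once if the salt shaker, the toothpick cup or the glass bowl is pushed more than 30 mm from where it stood (distance of any of shaker, toothpicks, bowl from where it was at the start of the episode above 0.03 m).
It also fails if it takes over 147 s, if anything falls off the work surface, if the arm or the gripper's body presses on something with over 40 N, if the wrist force passes 120 N, or if a joint passes its speed limit or range.

## Working session

There is one attempt and no reset: what is moved stays moved. The work goes in short steps, Python scripts to look and compute and a tool call to move; the robot and the scene stay as the last step left them, time stands still between calls to the robot, and variables do not carry over. Pictures are saved under pics/ and viewed, and the job is handed in when it is done.

Besides the shell and the picture viewer there is one more tool, called after "Request:" as name(argument=value, ...) on one line, values as JSON. drive_tool: Moves the arm, as the interface text tells. Shifts and turns lie within -1 to 1; 1 stands for 25 mm of shift or 0.08 rad of turn. Its arguments: {"type":"object","properties":{"targets":{"type":"array","items":{"type":"number"}},"claw":{"type":"number"},"newtons":{"type":"number"}},"required":["targets"]}

```bash
mkdir -p pics
python3 - <<'E'
from station import manip, optics
import cv2
print(manip.state())
for n in("scene","top"):
    im=optics.get_image(n); cv2.imwrite(f"pics/{n}0.png",im[:,:,::-1]); c=optics.calibration(n); print(n,c)
E
```

```text
{'t': 0.0, 'joint_positions': array([-1.34848104e+00,  3.07568140e-01,  1.50766943e+00,  1.39821526e-05,
        1.32842388e+00, -7.35026810e-02]), 'joint_vel': array([ 0.00064955,  0.00077472,  0.00079808, -0.00091529,  0.00105768,
       -0.00061862]), 'tau': array([ 2.98334191e-05, -4.57537329e+01, -2.51914787e+01, -1.50124112e-05,
        1.36832910e-02, -4.18978388e-06]), 'tool_pos': array([ 167.44945305, -549.34112898,  230.38533594]), 'ee_rot': array([-1.03203971e-03,  9.89081113e-01,  1.47368525e-01, -7.01284629e-05]), 'contact_force': array([ 0.53495066, -0.16929184, -0.20956756]), 'torque': array([ 0.001243  , -0.06489754,  0.04836515]), 'finger_gap': 0.9988494872861636}
scene {'vfov': 54.4473628672398, 'cx': 309.0518593100631, 'cy': 240.61346454321452, 'R': array([[-0.85398768,  0.52010218,  0.01409852],
       [ 0.30520828,  0.52271752, -0.79599893],
       [-0.42137032, -0.67547029, -0.60513382]]), 't': array([ 424.25076017, -105.92216965, 1482.74206147])}
top {'vfov': 54.23903019409671, 'cx': 318.4919075170511, 'cy': 240.03652053557144, 'R': array([[-0.0165556 , -0.9995909 , -0.0233228 ],
       [-0.98409188,  0.02041667, -0.17648323],
       [ 0.1768872 ,  0.02002999, -0.98402729]]), 't': array([-7.08503322e-01,  4.84493399e+02,  9.90926712e+02])}
```

View pics/scene0.png

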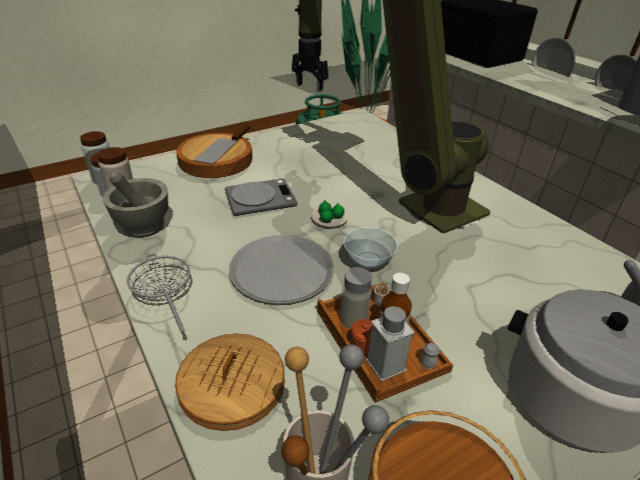

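View pics/top0.png

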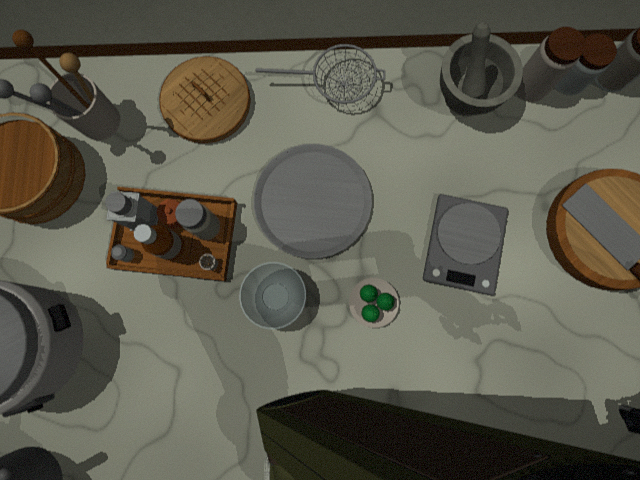

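The top view shows the crate at about (172,232), tray (313,200), scale pan (469,234), and bowl (273,295). In the crate, the tin is back-left, the jar back-right and the bottle front-middle, with the red pot behind the bottle. I'll zoom in next.

Run:
```python
import cv2
a=cv2.imread("pics/top0.png"); cv2.imwrite("pics/topz.png",cv2.resize(a[170:300,90:250],None,fx=5,fy=5,interpolation=cv2.INTER_CUBIC)[:600,:])
a=cv2.imread("pics/scene0.png"); cv2.imwrite("pics/scz.png",cv2.resize(a[255:405,305:465],None,fx=4,fy=4,interpolation=cv2.INTER_CUBIC))
```

```text
(no output)
```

View pics/topz.png

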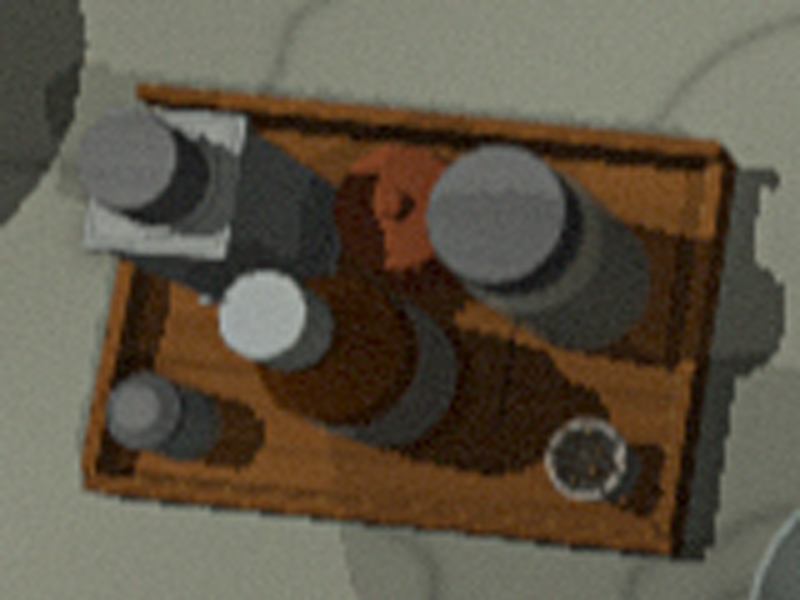

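View pics/scz.png

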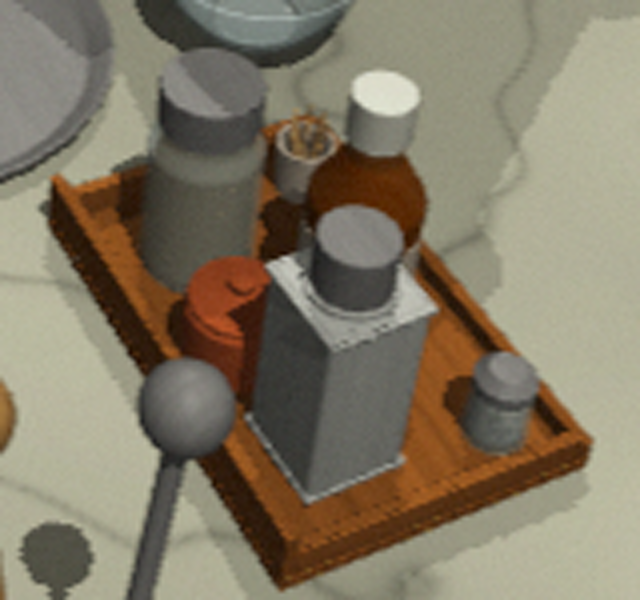

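```bash
cat > h.py <<'E'
import numpy as np, cv2
from station import optics, manip
C={n:optics.calibration(n) for n in("scene","top")}
def ray(n,uv):
    c=C[n]; f=240/np.tan(np.radians(c["vfov"]/2)); d=np.array([(uv[0]-c["cx"])/f,(uv[1]-c["cy"])/f,1.]); R=np.array(c["R"]); 
    o=-R.T@np.array(c["t"]); d=R.T@d; return o,d/np.linalg.norm(d)
def plane(n,uv,z):
    o,d=ray(n,uv); return o+d*(z-o[2])/d[2]
def tri(a,b):
    A=np.zeros((3,3));y=np.zeros(3); L=[ray("scene",a),ray("top",b)]
    for o,d in L:
        P=np.eye(3)-np.outer(d,d); A+=P;y+=P@o
    X=np.linalg.solve(A,y); return X,[round(float(np.linalg.norm((np.eye(3)-np.outer(d,d))@(X-o))),1) for o,d in L]
def proj(n,X):
    c=C[n]; f=240/np.tan(np.radians(c["vfov"]/2)); p=np.array(c["R"])@np.array(X)+np.array(c["t"]); return np.array([c["cx"]+f*p[0]/p[2],c["cy"]+f*p[1]/p[2]])
def unz(u,x0,y0,s): return ((u[0]+.5)/s-.5+x0,(u[1]+.5)/s-.5+y0)
E
python3 - <<'E'
from h import *
np.set_printoptions(precision=1,suppress=True)
T=lambda u:unz(u,90,170,5); S=lambda u:unz(u,305,255,4)
for k,t,s,h in [("caddy",(127,160),(358,243),164),("bottle",(263,315),(384,96),176),("jar",(497,215),(213,82),143),("potknob",(400,200),(240,284),69)]:
    print(k,*tri(S(s),T(t)),"top@h",plane("top",T(t),h),"scene@h",plane("scene",S(s),h))
# crate corners wall tops in top view
for k,t,h in [("back-left",(138,90),42),("back-right",(733,150),42),("front-left",(88,488),22),("front-right",(672,550),22)]: print(k,plane("top",T(t),h))
for k,s,h in [("back-r",(58,183),42),("back-l",(284,545),42),("front-l",(590,442),22)]: print(k,plane("scene",S(s),h))
E
```

```text
caddy [550.4 395.  158.5] [0.1, 0.1] top@h [548.9 392.3 164. ] scene@h [554.3 398.7 164. ]
bottle [482.9 331.2 172.2] [0.2, 0.2] top@h [482.3 329.5 176. ] scene@h [485.9 334.3 176. ]
jar [528.7 250.4 140.6] [0.3, 0.3] top@h [528.3 249.5 143. ] scene@h [530.2 252.6 143. ]
potknob [555.  318.9  61.2] [1.7, 1.7] top@h [554.3 315.1  69. ] scene@h [558.5 325.3  69. ]
back-left [615.4 446.8  42. ]
back-right [581.  174.2  42. ]
front-left [435.9 467.8  22. ]
front-right [403.  202.8  22. ]
back-r [585.7 189.8  42. ]
back-l [623.4 451.   42. ]
front-l [438.5 472.9  22. ]
```

Run:
```python
from h import *
a=cv2.imread("pics/top0.png").astype(int); 
print(a[200,313],a[230,470],a[130,300],a[285,430],a[250,330],a[200,440])
m=((a[:,:,1]-a[:,:,0])<4)&(a.max(2)<150)&(a.min(2)>40)
m=m.astype(np.uint8)*255
a=a.astype(np.uint8)
z=np.hstack([cv2.resize(a[130:310,240:520],None,fx=2.8,fy=2.8,interpolation=cv2.INTER_CUBIC)]); cv2.imwrite("pics/ts.png",z)
cv2.imwrite("pics/tm.png",m)
s=cv2.imread("pics/scene0.png"); cv2.imwrite("pics/ss.png",cv2.resize(s[170:310,215:345],None,fx=4,fy=4,interpolation=cv2.INTER_CUBIC))
```

```text
[95 98 98] [ 98 101  99] [117 136 132] [105 117 115] [76 77 78] [71 76 75]
```

View pics/ts.png

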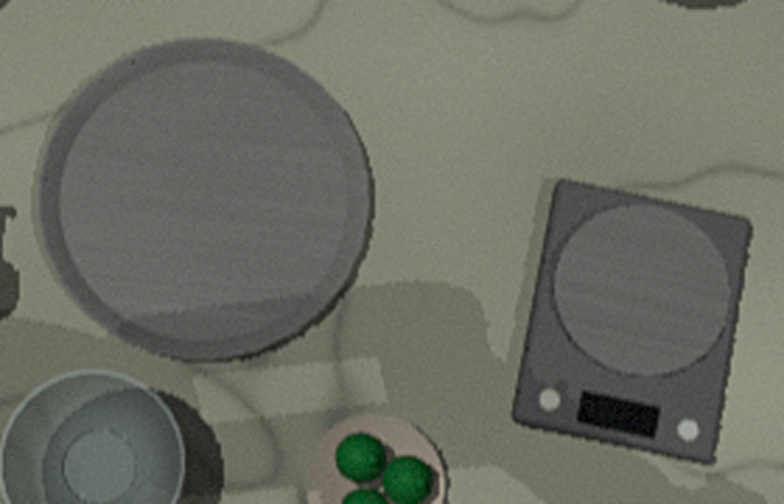

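View pics/tm.png

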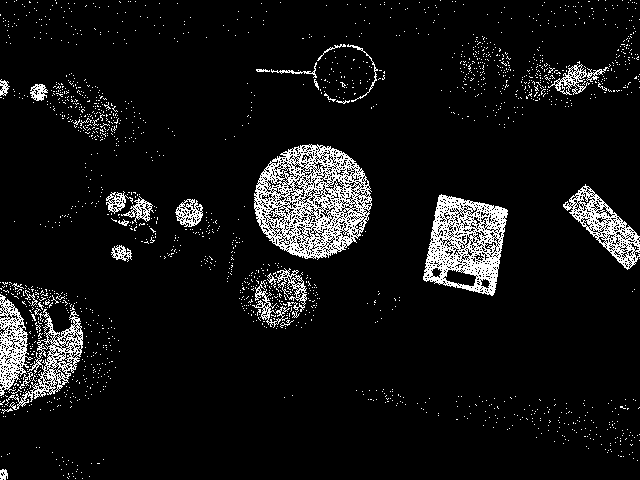

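View pics/ss.png

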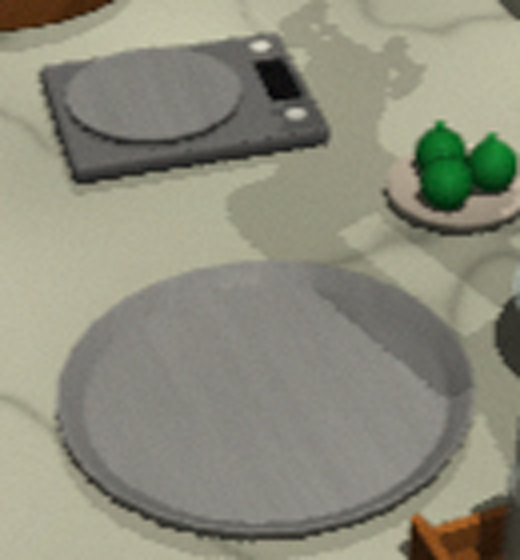

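Run:
```python
from h import *
np.set_printoptions(precision=1,suppress=True)
T=lambda u:unz(u,240,130,2.8); S=lambda u:unz(u,215,170,4)
for k,t,s,h in [("tray",(207,200),(265,396),14),("scale",(641.5,290),(153.5,94.5),26)]:
    print(k,*tri(S(s),T(t)),plane("top",T(t),h),plane("scene",S(s),h))
a=cv2.imread("pics/top0.png").astype(int); 
m=(((a[:,:,1]-a[:,:,0])<4)&(a.max(2)<150)&(a.min(2)>40)).astype(np.uint8)*255
m=cv2.morphologyEx(m,cv2.MORPH_CLOSE,np.ones((3,3)));m=cv2.morphologyEx(m,cv2.MORPH_OPEN,np.ones((3,3)))
for c in cv2.findContours(m,0,1)[0]:
    if cv2.contourArea(c)>100: 
        r=cv2.boundingRect(c); e=cv2.fitEllipse(c)
        if r[0]>90 and 140<r[1]<290: print(r,e)
```

```text
tray [585.    1.1  -1.3] [0.1, 0.1] [581.    0.6  14. ] [593.1  17.   14. ]
scale [ 496.7 -346.7   20.5] [0.3, 0.3] [ 495.9 -345.2   26. ] [ 500.1 -338.2   26. ]
(251, 270, 63, 58) ((280.43511962890625, 297.2203369140625), (51.655540466308594, 59.725284576416016), 44.38662338256836)
(111, 245, 21, 16) ((121.15825653076172, 252.6980743408203), (13.548666954040527, 21.650449752807617), 108.72895812988281)
(176, 199, 27, 28) ((189.1241455078125, 212.53887939453125), (25.618337631225586, 27.500343322753906), 30.49574089050293)
(423, 195, 85, 100) ((465.4403381347656, 244.68783569335938), (82.77579498291016, 103.99217224121094), 6.021679878234863)
(126, 194, 26, 29) ((139.29071044921875, 208.72027587890625), (23.447389602661133, 25.663864135742188), 175.28758239746094)
(106, 192, 22, 23) ((115.69375610351562, 201.5966339111328), (17.986268997192383, 24.239992141723633), 39.60407257080078)
(563, 186, 77, 83) ((604.1834716796875, 224.96246337890625), (35.126258850097656, 109.36386108398438), 135.7372589111328)
(254, 144, 118, 115) ((312.4576721191406, 200.93862915039062), (113.02386474609375, 116.73782348632812), 89.0833740234375)
```

The scale's pan is at about (498,-342), and the tray centre at about (582,3). The two views disagree by about 5 mm, which I'll correct using known tool positions. I'm moving towards the jar first.

Request:
drive_tool(targets=[0.9, 0.9, 0, 0, 0, -0.65, 0.95, 0.95, 0, 0, 0, -0.65, 0.95, 0.95, 0, 0, 0, -0.65, 0.95, 0.95, 0, 0, 0, -0.65, 0.95, 0.95, 0, 0, 0, -0.65, 0.95, 0.95, 0, 0, 0, -0.65, 0.95, 0.95, 0, 0, 0, -0.65, 0.95, 0.95, 0, 0, 0, -0.7], claw=1, newtons=60)

```text
t: 0.9
tool_pos: [356.9, -360.0, 230.9]
ee_rot: [-0.0, 0.998, -0.063, -0.0]
contact_force: [-0.6, -0.0, 0.2]
finger_gap: 0.999
```

Request:
drive_tool(targets=[0.95, 0.95, 0, 0, 0, 0, 0.95, 0.95, 0, 0, 0, 0, 0.95, 0.95, 0, 0, 0, 0, 0.9, 0.95, 0, 0, 0, 0, 0.7, 1, 0, 0, 0, 0, 0.3, 1, 0, 0, 0, 0, 0, 1, 0, 0, 0, 0, 0, 1, 0, 0, 0, 0])

```text
t: 1.7
tool_pos: [475.0, -165.0, 230.7]
ee_rot: [-0.0, 0.998, -0.062, -0.001]
contact_force: [0.1, 0.3, -0.0]
finger_gap: 1.003
```

Request:
drive_tool(targets=[0, 1, 0, 0, 0, 0, 0, 1, 0, 0, 0, 0, 0, 1, 0, 0, 0, 0, 0, 1, 0, 0, 0, 0, 0, 1, 0, 0, 0, 0, 0, 1, 0, 0, 0, 0, 0, 1, 0, 0, 0, 0, 0, 0.5, 0, 0, 0, 0])

```text
t: 2.5
tool_pos: [474.5, 22.9, 231.0]
ee_rot: [-0.0, 0.998, -0.061, -0.001]
contact_force: [1.1, -1.6, -0.3]
finger_gap: 0.999
```

Run:
```python
from h import *
s=optics.get_image("scene")[:,:,::-1].copy(); p=manip.state()["tool_pos"]; u=proj("scene",p); print(p,u,proj("top",p))
x,y=map(int,u); z=cv2.resize(s[y-60:y+60,x-70:x+70],None,fx=5,fy=5,interpolation=cv2.INTER_CUBIC)
cv2.circle(z,(int((u[0]-x+70)*5),int((u[1]-y+60)*5)),3,(0,0,255),-1); cv2.imwrite("pics/tip1.png",z)
```

```text
[474.57169367  23.75988777 230.99793461] [323.36960397 185.74902606] [297.65808755 227.43173146]
```

View pics/tip1.png

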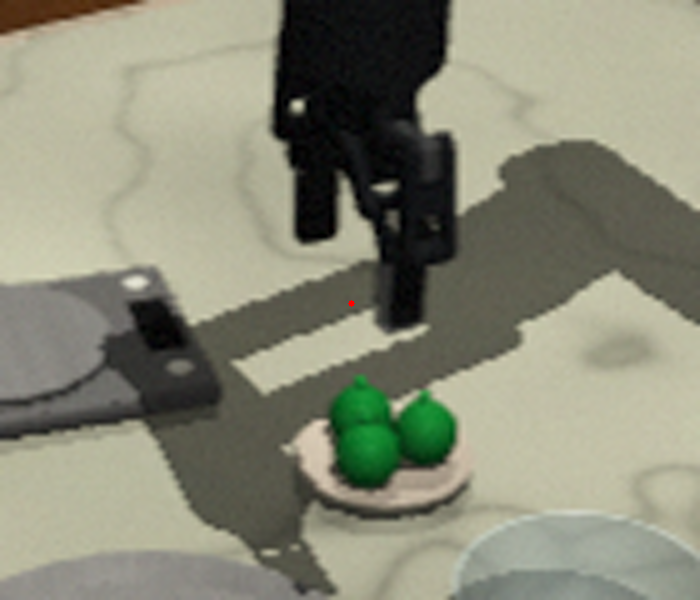

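Request:
drive_tool(targets=[0.3, 1, 0, 0, 0, 0, 0.3, 1, 0, 0, 0, 0, 0.3, 1, 0, 0, 0, 0, 0.3, 1, 0, 0, 0, 0, 0.3, 1, 0, 0, 0, 0, 0.3, 1, 0, 0, 0, 0, 0.2, 1, 0, 0, 0, 0, 0.2, 1, 0, 0, 0, 0])

```text
t: 3.35
tool_pos: [530.7, 221.2, 230.9]
ee_rot: [0.0, 0.998, -0.062, -0.0]
contact_force: [0.5, 0.2, -0.6]
finger_gap: 1.002
```

Request:
drive_tool(targets=[0, 0.8, 0, 0, 0, 0, 0, 0.4, 0, 0, 0, 0, 0, 0, 0, 0, 0, 0, 0, 0, 0, 0, 0, 0])

```text
t: 3.75
tool_pos: [530.0, 250.2, 231.0]
ee_rot: [0.001, 0.998, -0.062, -0.0]
contact_force: [-0.0, -0.1, 0.3]
finger_gap: 0.997
```

Run:
```python
from h import *
p=manip.state()["tool_pos"];print(p)
for n in("scene","top"):
    s=optics.get_image(n)[:,:,::-1].copy();  u=proj(n,p);print(u); x,y=map(int,u)
    z=cv2.resize(s[max(y-40,0):y+80,x-70:x+70],None,fx=5,fy=5,interpolation=cv2.INTER_CUBIC)
    cv2.circle(z,(int((u[0]-x+70)*5),int((u[1]-y+40)*5)),3,(0,0,255),-1); cv2.imwrite(f"pics/j_{n}.png",z)
```

```text
[529.95316619 250.15728475 231.01897162]
[360.59846829 241.93580651]
[174.52964083 200.5347188 ]
```

View pics/j_scene.png

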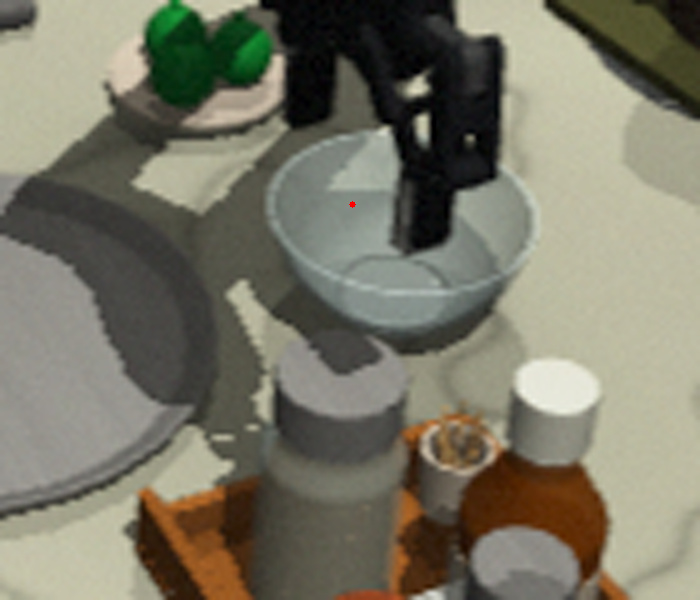

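View pics/j_top.png

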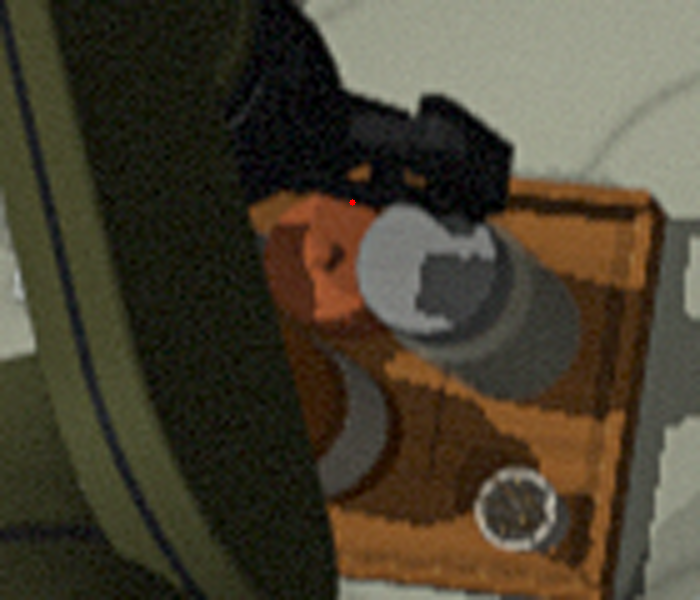

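Request:
drive_tool(targets=[0, 0, -0.8, 0, 0, 0, 0, 0, -0.8, 0, 0, 0, 0, 0, -0.8, 0, 0, 0, 0, 0, -0.8, 0, 0, 0, 0, 0, -0.4, 0, 0, 0, 0, 0, 0, 0, 0, 0])

```text
t: 4.45
tool_pos: [529.1, 250.0, 140.0]
ee_rot: [0.001, 0.998, -0.062, -0.001]
contact_force: [0.1, -0.9, 0.4]
finger_gap: 0.995
```

Request:
drive_tool(targets=[0, 0, -0.4, 0, 0, 0, 0, 0, -0.4, 0, 0, 0, 0, 0, -0.3, 0, 0, 0, 0, 0, -0.2, 0, 0, 0, 0, 0, 0, 0, 0, 0])

```text
t: 4.95
tool_pos: [529.5, 251.0, 107.9]
ee_rot: [0.0, 0.998, -0.062, -0.001]
contact_force: [0.2, -0.5, -0.3]
finger_gap: 0.998
```

Run:
```python
from h import *
p=manip.state()["tool_pos"];print(p,manip.state()["contact_force"])
for n in("scene","top"):
    s=optics.get_image(n)[:,:,::-1].copy();  u=proj(n,p);print(u); x,y=map(int,u)
    z=cv2.resize(s[max(y-60,0):y+60,x-70:x+70],None,fx=5,fy=5,interpolation=cv2.INTER_CUBIC)
    cv2.circle(z,(int((u[0]-x+70)*5),int((u[1]-y+60)*5)),3,(0,0,255),-1); cv2.imwrite(f"pics/k_{n}.png",z)
```

```text
[529.48981353 251.03820849 107.92959198] [ 0.17692284 -0.52480956 -0.26564177]
[356.47052792 286.59017594]
[193.2036113  215.97469053]
```

View pics/k_scene.png

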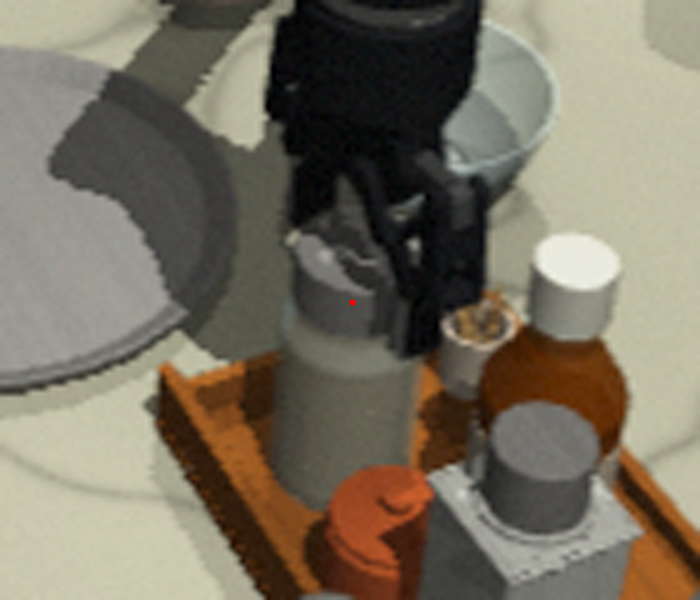

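View pics/k_top.png

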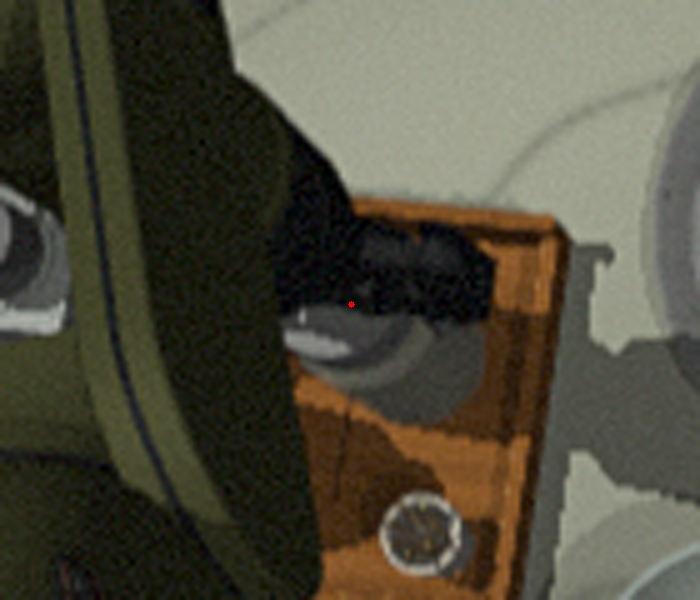

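Request:
drive_tool(targets=[0, 0, 0, 0, 0, 0, 0, 0, 0, 0, 0, 0, 0, 0, 0, 0, 0, 0, 0, 0, 0, 0, 0, 0, 0, 0, 0, 0, 0, 0, 0, 0, 0, 0, 0, 0], claw=0, newtons=60)

```text
t: 5.65
tool_pos: [530.8, 251.3, 109.6]
ee_rot: [-0.0, 0.998, -0.062, 0.001]
contact_force: [-0.2, -1.3, 6.2]
finger_gap: 0.663
```

Run:
```python
from h import *
st=manip.state();p=st["tool_pos"];print(p,st["contact_force"],st["torque"],st["finger_gap"],st["joint_positions"])
n="scene"
s=optics.get_image(n)[:,:,::-1].copy();  u=proj(n,p);print(u); x,y=map(int,u)
z=cv2.resize(s[max(y-60,0):y+60,x-70:x+70],None,fx=5,fy=5,interpolation=cv2.INTER_CUBIC)
cv2.circle(z,(int((u[0]-x+70)*5),int((u[1]-y+60)*5)),3,(0,0,255),-1); cv2.imwrite(f"pics/l_{n}.png",z)
```

```text
[530.75702675 251.27001771 109.62106335] [-0.17699787 -1.29360764  6.24914509] [-0.13474843 -0.00330287  0.04122805] 0.6634609643856204 [ 3.70369499e-01  4.36665737e-01  1.63942922e+00 -2.47888402e-04
  1.06381995e+00  2.06551931e+00]
[356.12234445 286.28485741]
```

View pics/l_scene.png

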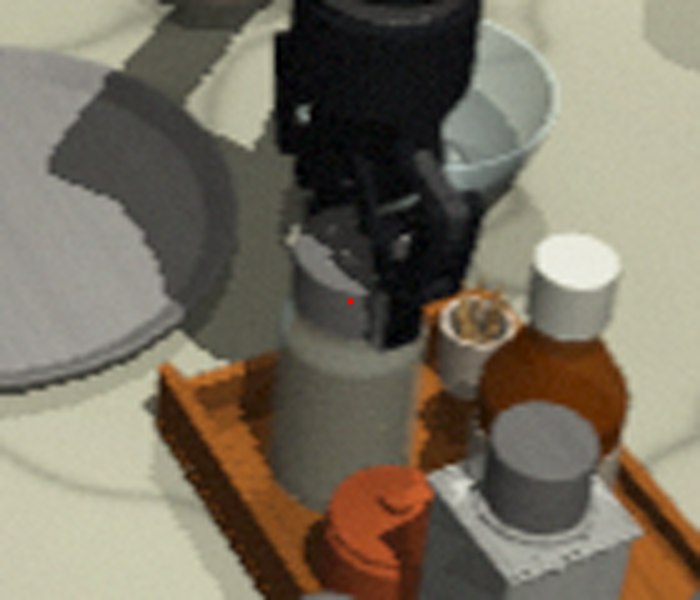

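Request:
drive_tool(targets=[0, 0, 0.2, 0, 0, 0, 0, 0, 0.4, 0, 0, 0, 0, 0, 0.6, 0, 0, 0, 0, 0, 0.8, 0, 0, 0, 0, 0, 0.8, 0, 0, 0, 0, 0, 0.7, 0, 0, 0, 0, 0, 0.5, 0, 0, 0, 0, 0, 0, 0, 0, 0])

```text
t: 6.5
tool_pos: [531.0, 251.7, 210.7]
ee_rot: [-0.001, 0.998, -0.062, 0.002]
contact_force: [0.4, 0.3, -3.4]
finger_gap: 0.665
```

```bash
cat > look.py <<'E'
import sys
from h import *
def look(n,c,w,h,s,name,dot=None):
    im=optics.get_image(n)[:,:,::-1].copy(); x=max(int(c[0]-w/2),0);y=max(int(c[1]-h/2),0)
    z=cv2.resize(im[y:y+h,x:x+w],None,fx=s,fy=s,interpolation=cv2.INTER_CUBIC)
    if dot is not None: cv2.circle(z,(int((dot[0]-x)*s),int((dot[1]-y)*s)),3,(0,0,255),-1)
    cv2.imwrite("pics/"+name+".png",z); print(name,"x0,y0,s",x,y,s,z.shape)
E
python3 - <<'E'
from look import *
st=manip.state();p=st["tool_pos"];print(p,st["contact_force"],st["finger_gap"])
u=proj("scene",p); look("scene",u,160,150,4,"m1",u)
E
```

```text
[531.02239248 251.71058174 210.70886367] [ 0.39338104  0.323804   -3.40656617] 0.6648382501831526
m1 x0,y0,s 279 175 4 (600, 640, 3)
```

View pics/m1.png

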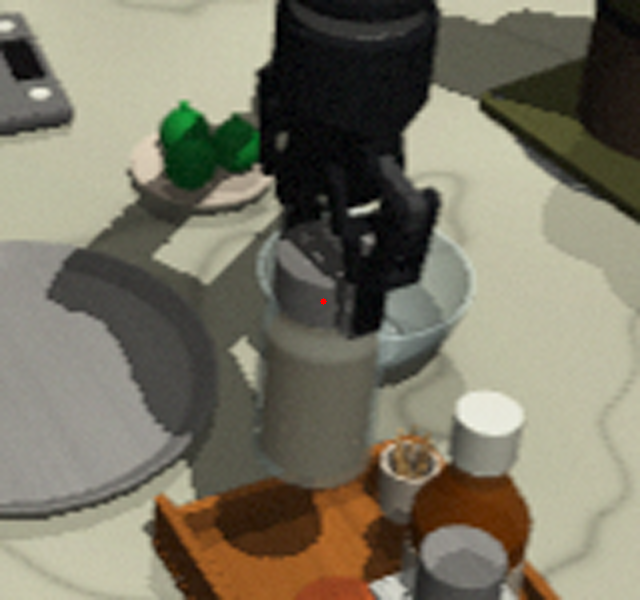

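Request:
drive_tool(targets=[0, -0.4, 0, 0, 0, 0, 0.1, -0.8, 0, 0, 0, 0, 0.3, -1, 0, 0, 0, 0, 0.3, -1, 0, 0, 0, 0, 0.3, -1, 0, 0, 0, 0, 0.3, -1, 0, 0, 0, 0, 0.3, -1, 0, 0, 0, 0, 0.3, -1, 0, 0, 0, 0])

```text
t: 7.35
tool_pos: [576.5, 69.4, 207.2]
ee_rot: [0.0, 0.998, -0.062, -0.002]
contact_force: [-0.6, 0.2, -4.2]
finger_gap: 0.659
```

Request:
drive_tool(targets=[0.3, -1, 0, 0, 0, 0, 0.3, -1, 0, 0, 0, 0, 0.3, -1, 0, 0, 0, 0, 0.3, -0.8, -0.4, 0, 0, 0, 0.2, -0.6, -0.6, 0, 0, 0, 0, -0.3, -0.6, 0, 0, 0, 0, 0, -0.6, 0, 0, 0, 0, 0, -0.6, 0, 0, 0])

```text
t: 8.15
tool_pos: [611.0, -46.8, 136.2]
ee_rot: [-0.0, 0.998, -0.062, -0.002]
contact_force: [0.3, -0.2, -5.1]
finger_gap: 0.664
```

Run:
```python
from look import *
st=manip.state();p=st["tool_pos"];print(p,st["contact_force"],st["finger_gap"])
u=proj("scene",p); look("scene",u,160,150,4,"m2",u)
```

```text
[611.01018478 -46.82968743 136.18110346] [ 0.30173029 -0.18593531 -5.06797314] 0.6635505165585348
m2 x0,y0,s 181 144 4 (600, 640, 3)
```

View pics/m2.png

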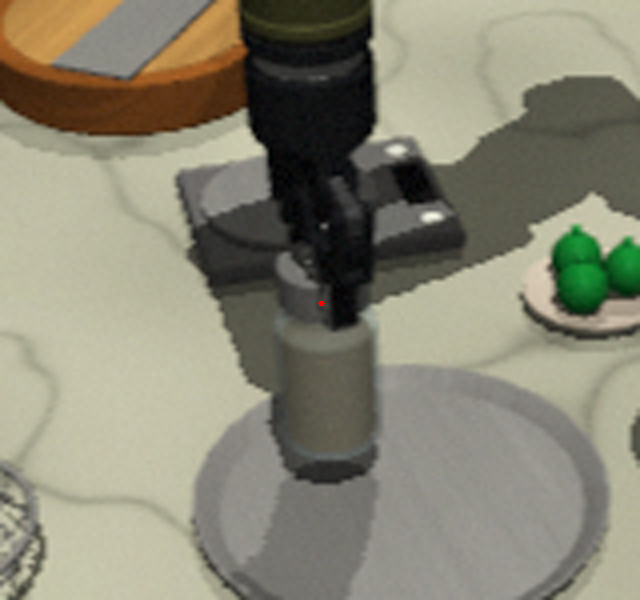

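Request:
drive_tool(targets=[0, 0, -0.4, 0, 0, 0, 0, 0, -0.3, 0, 0, 0, 0, 0, -0.2, 0, 0, 0, 0, 0, -0.1, 0, 0, 0, 0, 0, -0.1, 0, 0, 0, 0, 0, -0.1, 0, 0, 0, 0, 0, 0, 0, 0, 0])

```text
t: 8.9
tool_pos: [612.6, -46.3, 108.8]
ee_rot: [0.0, 0.998, -0.062, 0.0]
contact_force: [-0.1, -0.8, -4.4]
finger_gap: 0.664
```

Request:
drive_tool(targets=[0, 0, -0.1, 0, 0, 0, 0, 0, -0.06, 0, 0, 0, 0, 0, 0, 0, 0, 0])

```text
t: 9.2
tool_pos: [613.0, -46.4, 105.6]
ee_rot: [0.0, 0.998, -0.062, 0.001]
contact_force: [-1.2, 0.4, 2.7]
finger_gap: 0.658
```

Request:
drive_tool(targets=[0, 0, 0, 0, 0, 0, 0, 0, 0, 0, 0, 0, 0, 0, 0, 0, 0, 0, 0, 0, 0, 0, 0, 0, 0, 0, 0, 0, 0, 0], claw=1)

```text
t: 9.7
tool_pos: [612.7, -46.3, 104.8]
ee_rot: [0.0, 0.998, -0.062, 0.0]
contact_force: [0.7, -0.3, -0.3]
finger_gap: 1.003
```

Request:
drive_tool(targets=[0, 0, 0.5, 0, 0, 0, 0, 0, 1, 0, 0, 0, 0, 0, 1, 0, 0, 0, 0, 0, 1, 0, 0, 0, 0, 0, 1, 0, 0, 0, -0.3, 1, 0.6, 0, 0, 0, -0.3, 1, 0, 0, 0, 0, -0.3, 1, 0, 0, 0, 0])

```text
t: 10.5
tool_pos: [590.5, 29.3, 234.4]
ee_rot: [-0.0, 0.998, -0.062, 0.002]
contact_force: [0.2, 0.6, 0.3]
finger_gap: 1.001
```

Run:
```python
from look import *
st=manip.state();p=st["tool_pos"];print(p,st["contact_force"],st["finger_gap"])
look("scene",(310,260),160,150,4,"m3"); look("top",(260,210),160,120,5,"m3t")
```

```text
[590.49245755  29.25831728 234.39696083] [0.20659988 0.55524846 0.34635845] 1.001428907597297
m3 x0,y0,s 230 185 4 (600, 640, 3)
m3t x0,y0,s 180 150 5 (600, 800, 3)
```

View pics/m3.png

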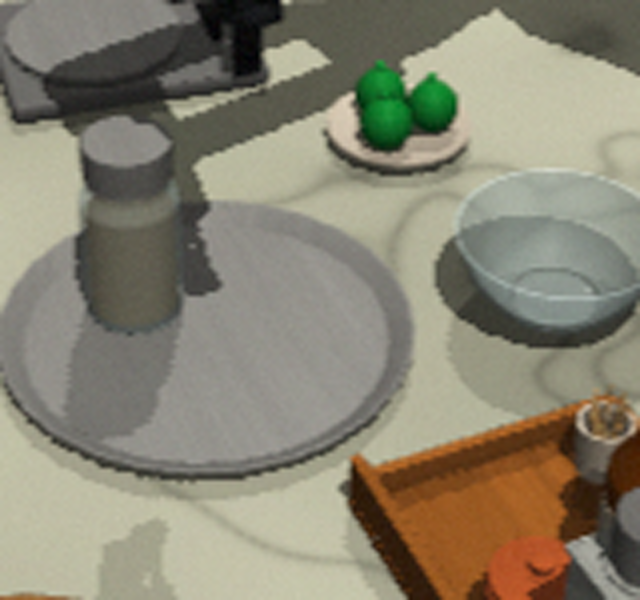

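View pics/m3t.png

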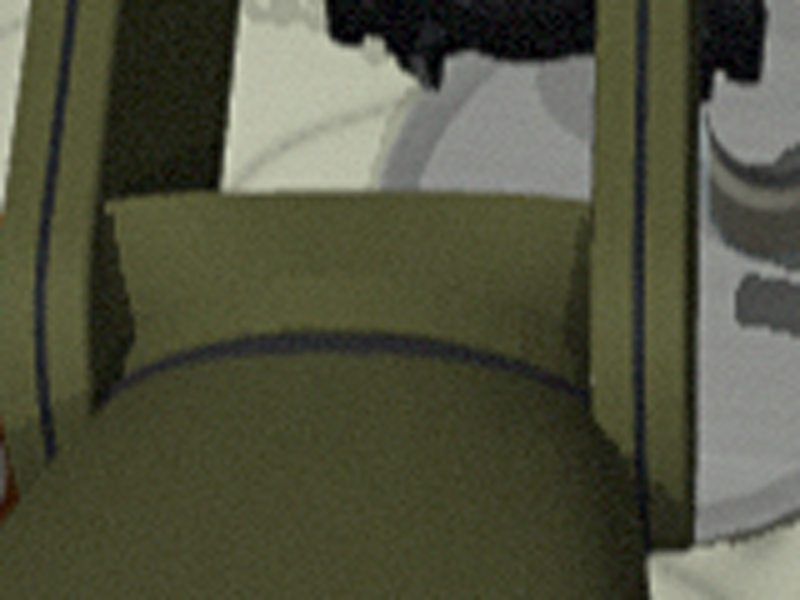

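Run:
```python
from h import *
np.set_printoptions(precision=1,suppress=True)
print(plane("scene",unz((127,147),230,185,4),139))
```

```text
[615.8 -37.1 139. ]
```

Request:
drive_tool(targets=[-0.3, 0.8, 0, 0, 0, 0, -0.35, 1, 0, 0, 0, 0, -0.35, 1, 0, 0, 0, 0, -0.35, 1, 0, 0, 0, 0, -0.35, 1, 0, 0, 0, 0, -0.35, 1, 0, 0, 0, 0, -0.35, 1, 0, 0, 0, 0, -0.35, 1, 0, 0, 0, 0])

```text
t: 11.4
tool_pos: [521.6, 224.0, 233.0]
ee_rot: [0.0, 0.998, -0.062, 0.001]
contact_force: [1.2, 1.2, 0.1]
finger_gap: 1.0
```

Request:
drive_tool(targets=[-0.35, 1, 0, 0, 0, 0, -0.35, 1, 0, 0, 0, 0, -0.35, 1, 0, 0, 0, 0, -0.35, 0.9, 0, 0, 0, 0, 0, 0.3, 0, 0, 0, 0, 0, 0, -0.6, 0, 0, 0, 0, 0, -0.6, 0, 0, 0, 0, 0, 0, 0, 0, 0])

```text
t: 12.2
tool_pos: [485.8, 327.2, 200.6]
ee_rot: [0.001, 0.998, -0.062, -0.001]
contact_force: [0.0, -0.7, -0.2]
finger_gap: 1.0
```

Run:
```python
from look import *
st=manip.state();p=st["tool_pos"];print(p,st["contact_force"],st["finger_gap"])
u=proj("scene",p); print(u);look("scene",u,130,120,5,"b1",u)
```

```text
[485.80781016 327.15720433 200.63978251] [ 0.01405918 -0.68191182 -0.20890268] 0.9995740653378173
[399.97809461 267.36476511]
b1 x0,y0,s 334 207 5 (600, 650, 3)
```

View pics/b1.png

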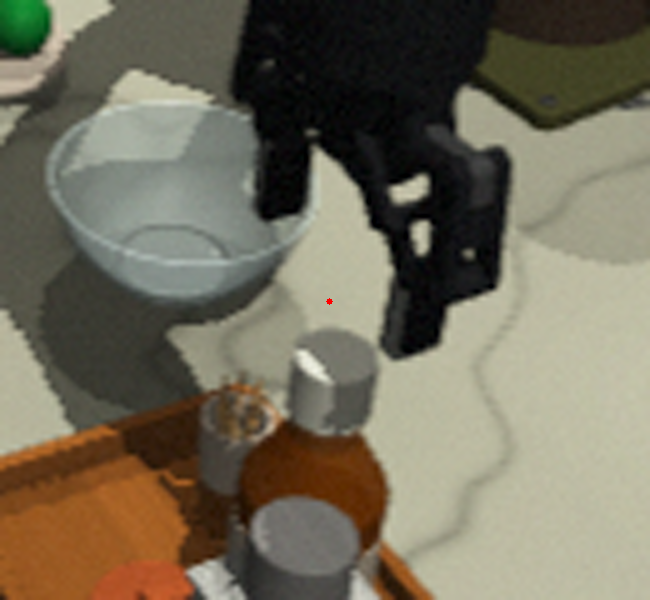

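Request:
drive_tool(targets=[0.28, 0.08, 0, 0, 0, 0, 0, 0, -0.6, 0, 0, 0, 0, 0, -0.4, 0, 0, 0, 0, 0, 0, 0, 0, 0])

```text
t: 12.65
tool_pos: [493.1, 330.0, 176.3]
ee_rot: [0.001, 0.998, -0.062, -0.001]
contact_force: [-0.3, 0.3, -0.8]
finger_gap: 0.999
```

Run:
```python
from look import *
st=manip.state();p=st["tool_pos"];print(p,st["contact_force"],st["finger_gap"])
u=proj("scene",p); print(u);look("scene",u,100,75,8,"b2",u)
```

```text
[493.05305023 330.04366183 176.26540404] [-0.26233037  0.25538636 -0.8098774 ] 0.9990952135229525
[396.55862514 278.49890871]
b2 x0,y0,s 346 240 8 (600, 800, 3)
```

View pics/b2.png

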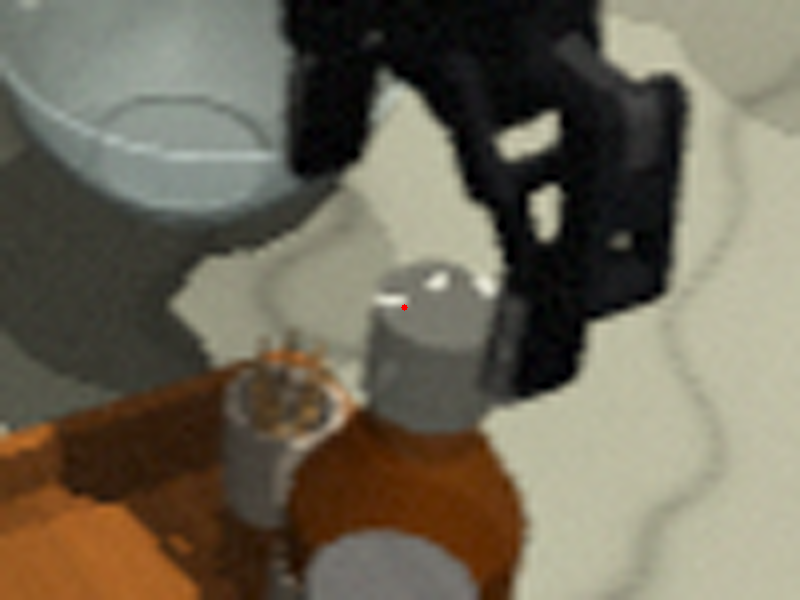

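Request:
drive_tool(targets=[-0.08, -0.1, -0.3, 0, 0, 0, 0, 0, -0.4, 0, 0, 0, 0, 0, -0.4, 0, 0, 0, 0, 0, -0.3, 0, 0, 0, 0, 0, 0, 0, 0, 0])

```text
t: 13.2
tool_pos: [490.3, 327.7, 140.6]
ee_rot: [0.001, 0.998, -0.062, -0.001]
contact_force: [0.6, -0.3, -0.2]
finger_gap: 0.999
```

Request:
drive_tool(targets=[0, 0, 0, 0, 0, 0, 0, 0, 0, 0, 0, 0, 0, 0, 0, 0, 0, 0, 0, 0, 0, 0, 0, 0, 0, 0, 0, 0, 0, 0, 0, 0, 0, 0, 0, 0, 0, 0, 0, 0, 0, 0, 0, 0, 0, 0, 0, 0], claw=0, newtons=90)

```text
t: 14.0
tool_pos: [492.1, 328.8, 143.1]
ee_rot: [-0.001, 0.998, -0.062, 0.001]
contact_force: [1.5, 1.5, 5.6]
finger_gap: 0.385
```

Run:
```python
from look import *
st=manip.state();p=st["tool_pos"];print(p,st["contact_force"],st["torque"],st["finger_gap"])
u=proj("scene",p); print(u);look("scene",u,100,75,8,"b3",u)
```

```text
[492.06250351 328.80512724 143.10750015] [1.53458544 1.47724725 5.56870134] [ 0.29613499 -0.06468889 -0.01749523] 0.38503535043561565
[394.50058299 289.9422221 ]
b3 x0,y0,s 344 252 8 (600, 800, 3)
```

View pics/b3.png

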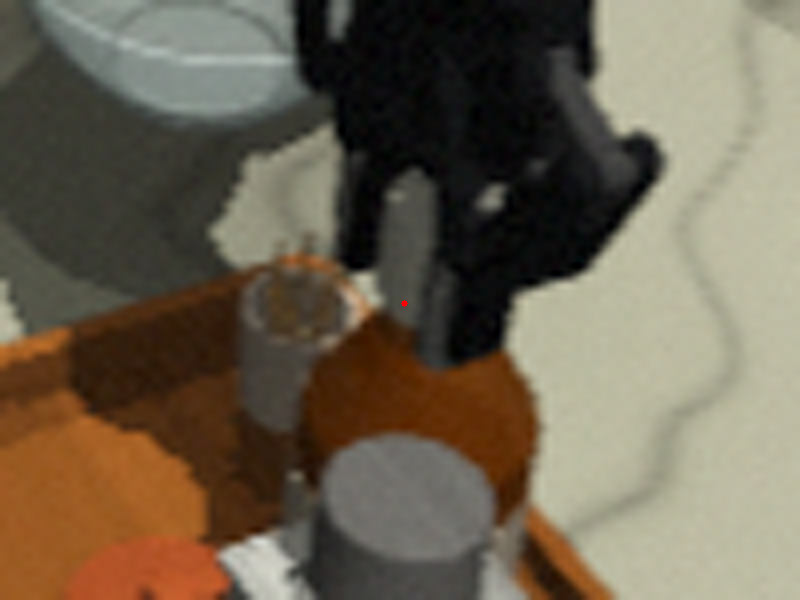

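Request:
drive_tool(targets=[0, 0, 0.1, 0, 0, 0, 0, 0, 0.2, 0, 0, 0, 0, 0, 0.4, 0, 0, 0, 0, 0, 0.6, 0, 0, 0, 0, 0, 0.8, 0, 0, 0, 0, 0, 0.8, 0, 0, 0, 0, 0, 0.6, 0, 0, 0, 0, 0, 0.4, 0, 0, 0])

```text
t: 14.85
tool_pos: [491.5, 328.2, 241.4]
ee_rot: [-0.0, 0.998, -0.062, 0.001]
contact_force: [-0.2, 0.5, -2.7]
finger_gap: 0.382
```

Request:
drive_tool(targets=[0, 0, 0.1, 0, 0, 0, 0, -0.2, 0, 0, 0, 0, 0, -0.4, 0, 0, 0, 0, 0, -0.6, 0, 0, 0, 0, 0.1, -0.7, 0, 0, 0, 0, 0.1, -0.8, 0, 0, 0, 0, 0.1, -0.8, 0, 0, 0, 0, 0.1, -0.8, 0, 0, 0, 0])

```text
t: 15.65
tool_pos: [501.2, 218.2, 242.0]
ee_rot: [0.0, 0.998, -0.062, -0.0]
contact_force: [-0.1, -0.7, -3.1]
finger_gap: 0.386
```

Request:
drive_tool(targets=[0.1, -0.8, 0, 0, 0, 0, 0.1, -0.8, 0, 0, 0, 0, 0.1, -0.8, 0, 0, 0, 0, 0.1, -0.8, 0, 0, 0, 0, 0.1, -0.8, 0, 0, 0, 0, 0.1, -0.8, 0, 0, 0, 0, 0.1, -0.8, 0, 0, 0, 0, 0.1, -0.7, 0, 0, 0, 0])

```text
t: 16.45
tool_pos: [520.7, 60.6, 242.1]
ee_rot: [0.0, 0.998, -0.063, -0.0]
contact_force: [1.0, 0.8, -3.8]
finger_gap: 0.386
```

Request:
drive_tool(targets=[0.1, -0.7, 0, 0, 0, 0, 0.1, -0.6, 0, 0, 0, 0, 0.1, -0.5, -0.1, 0, 0, 0, 0, -0.3, -0.3, 0, 0, 0, 0, -0.1, -0.5, 0, 0, 0, 0, 0, -0.6, 0, 0, 0, 0, 0, -0.6, 0, 0, 0, 0, 0, -0.6, 0, 0, 0])

```text
t: 17.25
tool_pos: [528.0, 8.8, 173.0]
ee_rot: [-0.0, 0.998, -0.062, -0.001]
contact_force: [-0.5, 0.3, -2.5]
finger_gap: 0.387
```

Request:
drive_tool(targets=[0, 0, -0.5, 0, 0, 0, 0, 0, -0.4, 0, 0, 0, 0, 0, -0.3, 0, 0, 0, 0, 0, 0, 0, 0, 0])

```text
t: 17.65
tool_pos: [528.0, 8.4, 143.6]
ee_rot: [-0.0, 0.998, -0.062, -0.001]
contact_force: [-0.5, 0.1, -3.4]
finger_gap: 0.386
```

Run:
```python
from look import *
st=manip.state();p=st["tool_pos"];print(p,st["contact_force"],st["torque"],st["finger_gap"])
look("scene",(310,240),180,150,4,"b4")
```

```text
[528.01106197   8.43137959 143.5647303 ] [-0.53144092  0.06916634 -3.42754855] [-0.02371111  0.02217495  0.03534881] 0.38572805559159257
b4 x0,y0,s 220 165 4 (600, 720, 3)
```

View pics/b4.png

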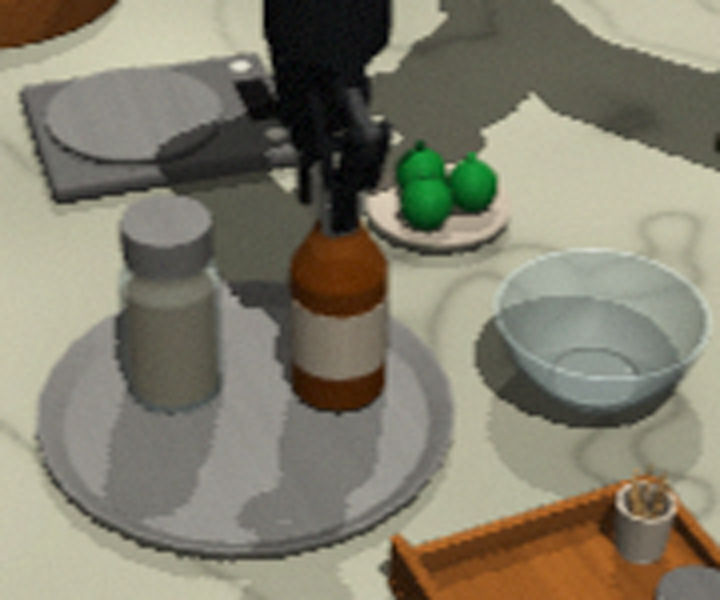

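Request:
drive_tool(targets=[0, 0, -0.1, 0, 0, 0, 0, 0, -0.08, 0, 0, 0, 0, 0, 0, 0, 0, 0])

```text
t: 18.0
tool_pos: [528.9, 8.2, 140.5]
ee_rot: [0.0, 0.998, -0.062, 0.0]
contact_force: [0.3, -0.4, -3.3]
finger_gap: 0.386
```

Request:
drive_tool(targets=[0, 0, -0.06, 0, 0, 0, 0, 0, -0.06, 0, 0, 0, 0, 0, 0, 0, 0, 0])

```text
t: 18.3
tool_pos: [529.7, 8.3, 139.0]
ee_rot: [-0.0, 0.998, -0.062, 0.001]
contact_force: [-1.5, -0.0, 7.6]
finger_gap: 0.388
```

Request:
drive_tool(targets=[0, 0, 0.04, 0, 0, 0, 0, 0, 0, 0, 0, 0, 0, 0, 0, 0, 0, 0, 0, 0, 0, 0, 0, 0, 0, 0, 0, 0, 0, 0, 0, 0, 0, 0, 0, 0], claw=1)

```text
t: 18.9
tool_pos: [528.8, 8.2, 138.2]
ee_rot: [0.0, 0.998, -0.062, -0.0]
contact_force: [0.3, 0.2, 0.5]
finger_gap: 0.998
```

Request:
drive_tool(targets=[0, 0, 0.4, 0, 0, 0, 0, 0, 0.8, 0, 0, 0, 0, 0, 1, 0, 0, 0, 0, 0, 1, 0, 0, 0, 0, 0, 0.8, 0, 0, 0, 0, 0.6, 0, 0, 0, 0, 0.1, 1, 0, 0, 0, 0, 0.1, 1, 0, 0, 0, 0])

```text
t: 19.7
tool_pos: [533.4, 74.3, 238.1]
ee_rot: [-0.0, 0.998, -0.063, -0.0]
contact_force: [-0.2, 0.1, -0.1]
finger_gap: 1.0
```

Request:
drive_tool(targets=[0.1, 1, 0, 0, 0, 0, 0.1, 1, 0, 0, 0, 0, 0.1, 1, 0, 0, 0, 0, 0.1, 1, 0, 0, 0, 0, 0.1, 1, 0, 0, 0, 0, 0.1, 1, 0, 0, 0, 0, 0.1, 1, 0, 0, 0, 0, 0.1, 1, 0, 0, 0, 0])

```text
t: 20.5
tool_pos: [552.9, 275.0, 237.4]
ee_rot: [0.0, 0.998, -0.062, -0.001]
contact_force: [-0.3, -0.4, -0.2]
finger_gap: 0.997
```

Request:
drive_tool(targets=[0.1, 1, 0, 0, 0, 0, 0, 1, 0, 0, 0, 0, 0, 1, 0, 0, 0, 0, 0, 0.9, 0, 0, 0, 0, 0, 0.6, 0, 0, 0, 0, 0, 0.2, -0.6, 0, 0, 0, 0, 0, -0.8, 0, 0, 0, 0, 0, -0.6, 0, 0, 0])

```text
t: 21.3
tool_pos: [555.5, 389.8, 185.9]
ee_rot: [0.001, 0.998, -0.062, -0.001]
contact_force: [0.3, -0.8, -0.1]
finger_gap: 1.001
```

Request:
drive_tool(targets=[0, 0, 0, 0, 0, 0, 0, 0, 0, 0, 0, 0])

```text
t: 21.5
tool_pos: [556.0, 389.8, 187.4]
ee_rot: [0.001, 0.998, -0.062, -0.001]
contact_force: [0.2, -0.6, 1.0]
finger_gap: 1.003
```

Run:
```python
from look import *
st=manip.state();p=st["tool_pos"];print(p,st["contact_force"],st["torque"],st["finger_gap"])
u=proj("scene",p); print(u);look("scene",u,100,75,8,"c1",u); look("top",proj("top",p),100,75,8,"c1t",proj("top",p))
```

```text
[556.00903606 389.84909521 187.41953003] [ 0.22514256 -0.60239442  1.01565215] [ 0.01649943  0.03009241 -0.02162012] 1.0032453120026106
[391.91228904 303.96260438]
c1 x0,y0,s 341 266 8 (600, 800, 3)
c1t x0,y0,s 61 157 8 (600, 800, 3)
```

View pics/c1.png

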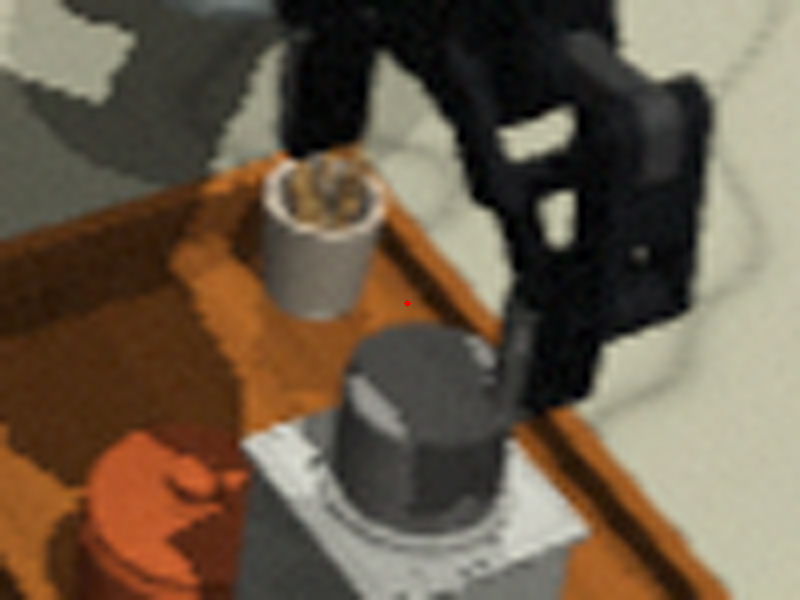

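View pics/c1t.png

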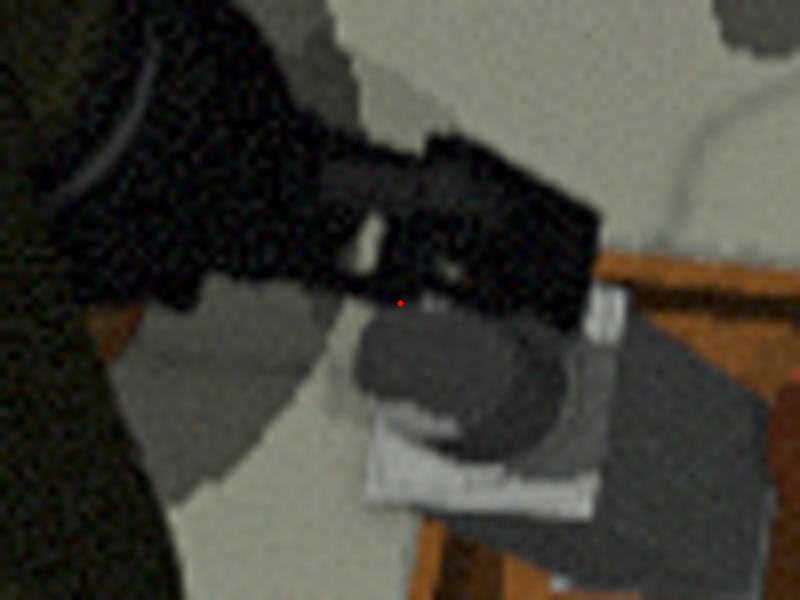

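Request:
drive_tool(targets=[0.04, 0.2, -0.4, 0, 0, 0, 0, 0, -0.5, 0, 0, 0, 0, 0, -0.4, 0, 0, 0, 0, 0, -0.3, 0, 0, 0, 0, 0, -0.2, 0, 0, 0, 0, 0, 0, 0, 0, 0])

```text
t: 22.2
tool_pos: [556.7, 395.3, 141.9]
ee_rot: [0.001, 0.998, -0.062, -0.001]
contact_force: [-0.3, 0.5, 0.7]
finger_gap: 0.996
```

Run:
```python
from look import *
st=manip.state();p=st["tool_pos"];print(p,st["contact_force"],st["torque"],st["finger_gap"])
u=proj("scene",p); print(u);look("scene",u,100,75,8,"c2",u)
```

```text
[556.7401789  395.2966973  141.94818366] [-0.33551499  0.49356939  0.72987807] [ 0.02418405  0.01772662 -0.00760503] 0.9964834800247497
[390.55158431 322.75936788]
c2 x0,y0,s 340 285 8 (600, 800, 3)
```

View pics/c2.png

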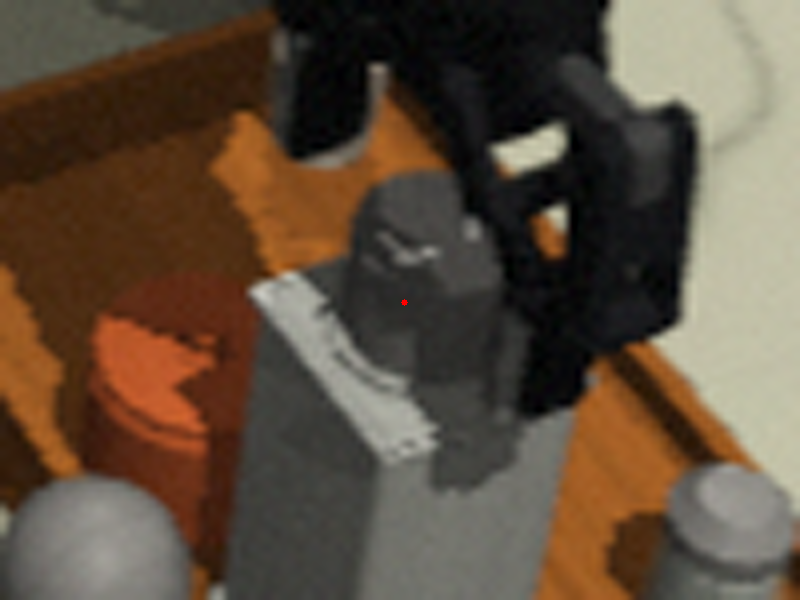

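Request:
drive_tool(targets=[0, 0, -0.2, 0, 0, 0, 0, 0, -0.1, 0, 0, 0, 0, 0, 0, 0, 0, 0])

```text
t: 22.55
tool_pos: [557.2, 395.6, 135.5]
ee_rot: [0.0, 0.998, -0.062, -0.0]
contact_force: [0.2, -0.5, 0.3]
finger_gap: 0.999
```

Request:
drive_tool(targets=[0, 0, 0, 0, 0, 0, 0, 0, 0, 0, 0, 0, 0, 0, 0, 0, 0, 0, 0, 0, 0, 0, 0, 0, 0, 0, 0, 0, 0, 0, 0, 0, 0, 0, 0, 0, 0, 0, 0, 0, 0, 0], claw=0, newtons=80)

```text
t: 23.25
tool_pos: [557.7, 395.5, 136.5]
ee_rot: [-0.0, 0.998, -0.062, 0.001]
contact_force: [0.2, -3.0, 5.3]
finger_gap: 0.465
```

Run:
```python
from look import *
st=manip.state();p=st["tool_pos"];print(p,st["contact_force"],st["torque"],st["finger_gap"])
u=proj("scene",p); print(u);look("scene",u,100,75,8,"c3",u)
```

```text
[557.7341188  395.51734685 136.45521108] [ 0.19567984 -3.03842808  5.2523056 ] [-0.43615404 -0.00350586 -0.00346514] 0.4653413439294783
[389.87986828 324.99625477]
c3 x0,y0,s 339 287 8 (600, 800, 3)
```

View pics/c3.png

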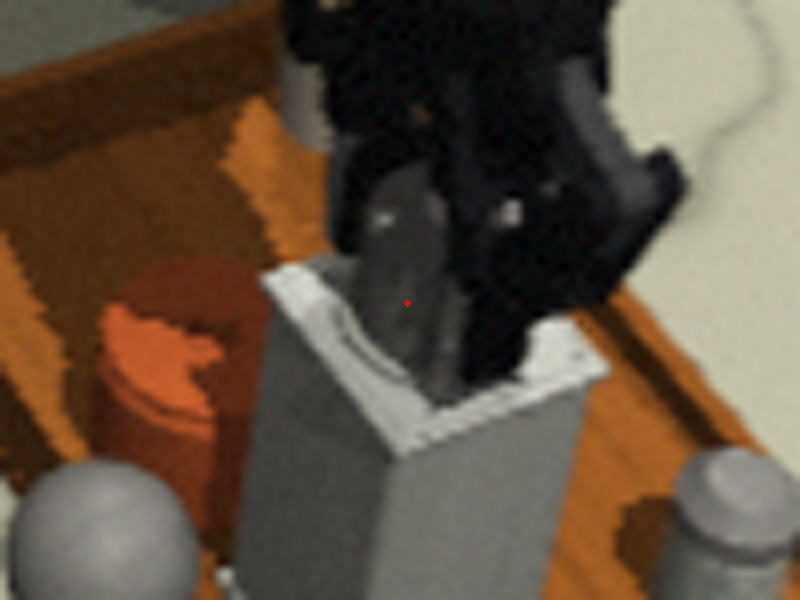

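Request:
drive_tool(targets=[0, 0, 0.1, 0, 0, 0, 0, 0, 0.2, 0, 0, 0, 0, 0, 0.5, 0, 0, 0, 0, 0, 0.8, 0, 0, 0, 0, 0, 0.8, 0, 0, 0, 0, 0, 0.8, 0, 0, 0, 0, 0, 0.6, 0, 0, 0, 0, 0, 0.2, 0, 0, 0])

```text
t: 24.1
tool_pos: [558.2, 396.5, 238.5]
ee_rot: [-0.001, 0.998, -0.062, 0.002]
contact_force: [0.4, 1.1, -3.4]
finger_gap: 0.464
```

Request:
drive_tool(targets=[0, -0.3, 0, 0, 0, 0, 0, -0.6, 0, 0, 0, 0, 0.1, -0.9, 0, 0, 0, 0, 0.1, -1, 0, 0, 0, 0, 0.2, -1, 0, 0, 0, 0, 0.2, -1, 0, 0, 0, 0, 0.2, -1, 0, 0, 0, 0, 0.2, -1, 0, 0, 0, 0])

```text
t: 24.9
tool_pos: [581.2, 223.0, 234.3]
ee_rot: [0.001, 0.998, -0.062, -0.001]
contact_force: [-0.7, 0.7, -3.8]
finger_gap: 0.465
```

Request:
drive_tool(targets=[0.2, -1, 0, 0, 0, 0, 0.2, -1, 0, 0, 0, 0, 0.2, -1, 0, 0, 0, 0, 0.2, -1, 0, 0, 0, 0, 0.2, -1, 0, 0, 0, 0, 0.2, -0.8, 0, 0, 0, 0, 0, -0.6, 0, 0, 0, 0, 0, -0.3, 0, 0, 0, 0])

```text
t: 25.7
tool_pos: [611.1, 56.1, 234.8]
ee_rot: [0.0, 0.998, -0.063, -0.001]
contact_force: [-0.1, 0.5, -3.6]
finger_gap: 0.465
```

Request:
drive_tool(targets=[0, 0, -0.3, 0, 0, 0, 0, 0, -0.6, 0, 0, 0, 0, 0, -0.8, 0, 0, 0, 0, 0, -0.8, 0, 0, 0, 0, 0, -0.6, 0, 0, 0, 0, 0, -0.3, 0, 0, 0, 0, 0, 0, 0, 0, 0])

```text
t: 26.4
tool_pos: [611.0, 59.1, 149.2]
ee_rot: [-0.0, 0.998, -0.062, -0.002]
contact_force: [-0.1, -0.9, -3.8]
finger_gap: 0.469
```

Run:
```python
from look import *
st=manip.state();p=st["tool_pos"];print(p,st["contact_force"],st["torque"],st["finger_gap"])
look("scene",(310,240),180,150,4,"c4")
```

```text
[610.95903746  59.06053842 149.15890641] [-0.08075867 -0.8967526  -3.84196299] [-0.0274584   0.03260236 -0.02461986] 0.46863984539935166
c4 x0,y0,s 220 165 4 (600, 720, 3)
```

View pics/c4.png

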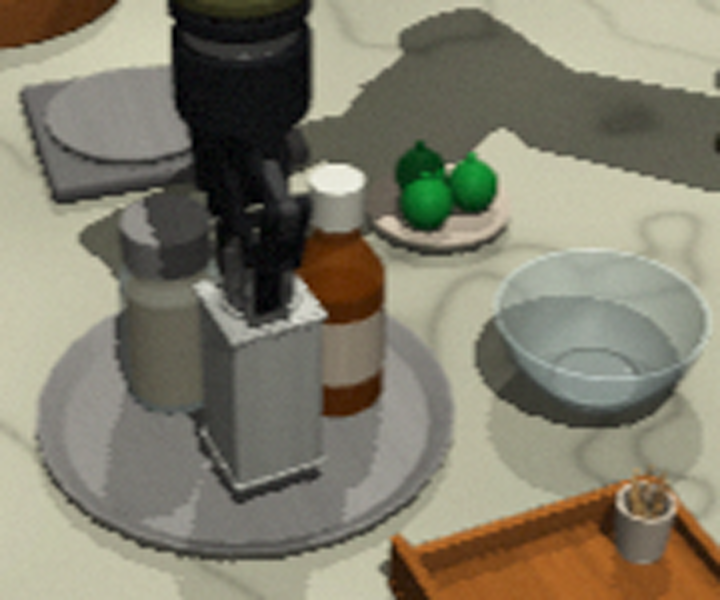

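Request:
drive_tool(targets=[-0.1, -0.15, -0.2, 0, 0, 0, -0.1, -0.1, -0.2, 0, 0, 0, 0, 0, -0.12, 0, 0, 0, 0, 0, -0.08, 0, 0, 0, 0, 0, 0, 0, 0, 0])

```text
t: 26.95
tool_pos: [607.2, 51.9, 135.6]
ee_rot: [-0.0, 0.998, -0.062, -0.0]
contact_force: [-0.4, -0.0, -3.6]
finger_gap: 0.468
```

Request:
drive_tool(targets=[0, 0, -0.1, 0, 0, 0, 0, 0, -0.06, 0, 0, 0, 0, 0, 0, 0, 0, 0])

```text
t: 27.25
tool_pos: [607.8, 51.9, 132.5]
ee_rot: [-0.0, 0.998, -0.062, 0.001]
contact_force: [-1.2, -0.8, 0.1]
finger_gap: 0.469
```

Request:
drive_tool(targets=[0, 0, -0.03, 0, 0, 0, 0, 0, 0, 0, 0, 0])

```text
t: 27.45
tool_pos: [608.0, 51.9, 132.4]
ee_rot: [0.0, 0.998, -0.062, 0.001]
contact_force: [-2.1, -0.5, 5.3]
finger_gap: 0.466
```

Request:
drive_tool(targets=[0, 0, 0, 0, 0, 0, 0, 0, 0, 0, 0, 0, 0, 0, 0, 0, 0, 0, 0, 0, 0, 0, 0, 0, 0, 0, 0, 0, 0, 0, 0, 0, 0, 0, 0, 0], claw=1)

```text
t: 28.05
tool_pos: [607.3, 52.0, 131.0]
ee_rot: [-0.0, 0.998, -0.062, -0.0]
contact_force: [0.2, -1.0, -0.3]
finger_gap: 0.999
```

Request:
drive_tool(targets=[0, 0, 0.4, 0, 0, 0, 0, 0, 0.8, 0, 0, 0, 0, 0, 1, 0, 0, 0, 0, 0, 1, 0, 0, 0, 0, 0, 0.8, 0, 0, 0, 0, 0.6, 0, 0, 0, 0, -0.2, 1, 0, 0, 0, 0, -0.2, 1, 0, 0, 0, 0])

```text
t: 28.85
tool_pos: [596.8, 118.2, 230.7]
ee_rot: [-0.0, 0.998, -0.063, -0.0]
contact_force: [0.2, 0.2, 0.5]
finger_gap: 1.0
```

Request:
drive_tool(targets=[-0.2, 1, 0, 0, 0, 0, -0.2, 1, 0, 0, 0, 0, -0.2, 1, 0, 0, 0, 0, -0.2, 1, 0, 0, 0, 0, -0.2, 1, 0, 0, 0, 0, -0.2, 1, 0, 0, 0, 0, -0.2, 1, 0, 0, 0, 0, -0.2, 0.6, 0, 0, 0, 0])

```text
t: 29.65
tool_pos: [556.1, 309.4, 230.1]
ee_rot: [-0.0, 0.998, -0.061, -0.001]
contact_force: [-0.1, 0.0, -0.1]
finger_gap: 0.996
```

Run:
```python
from look import *
st=manip.state();p=st["tool_pos"];print(p,st["contact_force"],st["torque"],st["finger_gap"])
look("scene",(340,270),200,150,4,"p1");look("top",(250,220),160,120,5,"p1t")
```

```text
[556.08450285 309.42534426 230.05023202] [-0.11668665  0.03273698 -0.11037169] [-0.00773428 -0.01210116  0.0298551 ] 0.9958632878531632
p1 x0,y0,s 240 195 4 (600, 800, 3)
p1t x0,y0,s 170 160 5 (600, 800, 3)
```

View pics/p1.png

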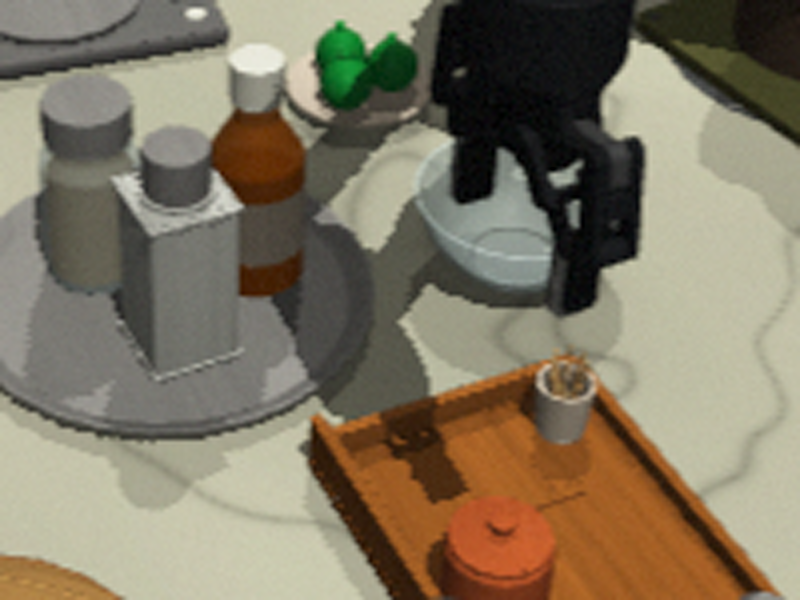

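View pics/p1t.png

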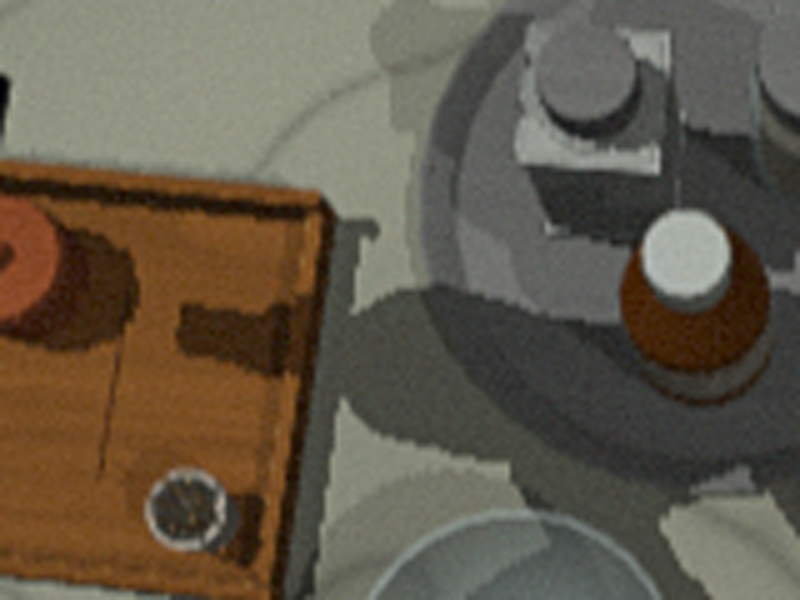

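Run:
```python
from look import *
np.set_printoptions(precision=1,suppress=True)
T=lambda u:unz(u,170,160,5); S=lambda u:unz(u,240,195,4)
for k,t,s,h in [("bottle",(686,253),(257,62),172),("caddy",(587,73),(177,148),160),("jar",None,(86,96),139)]:
    if t: print(k,tri(S(s),T(t))[0],"top",plane("top",T(t),h))
    print("scene",plane("scene",S(s),h))
print("pot lid knob scene",plane("scene",S((501,521)),69))
im=optics.get_image("top"); cv2.imwrite("pics/pt.png",cv2.resize(im[170:290,90:250,::-1],None,fx=5,fy=5,interpolation=cv2.INTER_CUBIC))
look("scene",(370,330),100,75,8,"ps")
```

```text
bottle [521.3  10.  168.3] top [520.8   9.5 172. ]
scene [523.8  15.2 172. ]
caddy [599.7  49.5 156.2] top [598.9  48.9 160. ]
scene [601.8  54.5 160. ]
scene [610.9 -48.2 139. ]
pot lid knob scene [556.8 323.9  69. ]
ps x0,y0,s 320 292 8 (600, 800, 3)
```

View pics/pt.png

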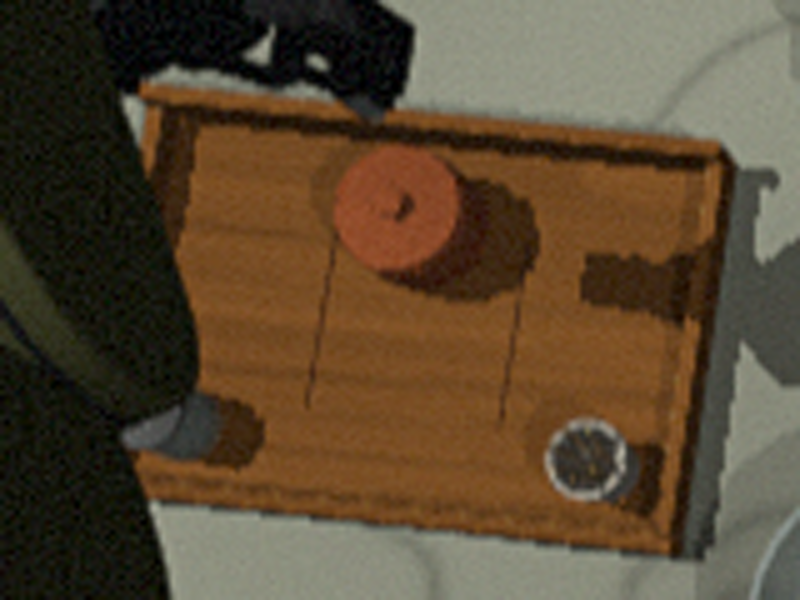

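View pics/ps.png

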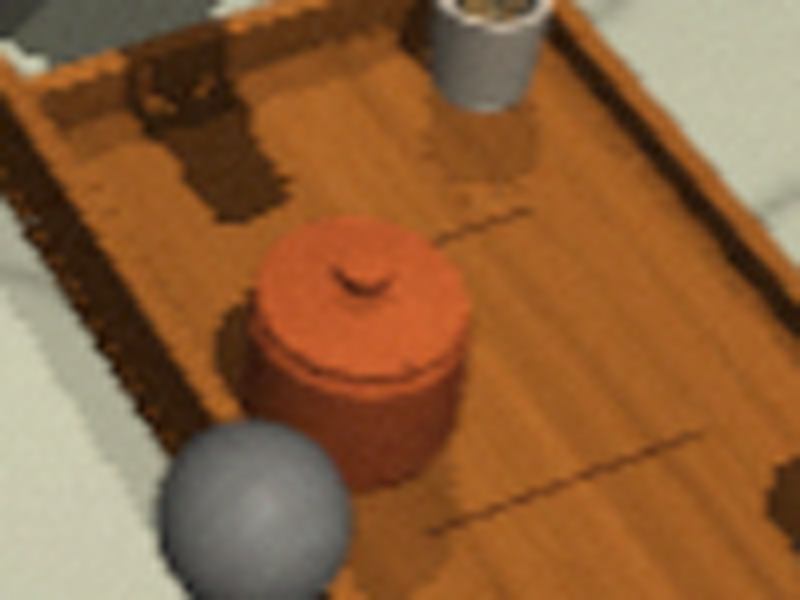

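Run:
```python
from look import *
p=np.array([556.1,309.4,243]); yd=np.array([.124,.992,0]); xd=np.array([.992,-.124,0])
for s in(-43,-57):
  for e in(-11,11):
    u=proj("top",p+s*yd+e*xd); print("top",s,e,(u-[90,170])*5)
for s in(-57,-43,43,57):
  for e in(-11,11):
    u=proj("scene",p+s*yd+e*xd); print("sc p1",s,e,(u-[240,195])*4)
```

```text
top -43 -11 [363.95331771 118.84967923]
top -43 11 [373.88402072  60.97181097]
top -57 -11 [401.67073551 122.60875419]
top -57 11 [411.44051772  64.67459467]
sc p1 -57 -11 [476.00683003 178.02184139]
sc p1 -57 11 [437.33818751 188.49209946]
sc p1 -43 -11 [489.74067326 193.65155918]
sc p1 -43 11 [450.75668335 204.36188977]
sc p1 43 -11 [581.15061919 297.68009909]
sc p1 43 11 [540.12674987 310.05810429]
sc p1 57 -11 [597.28862001 316.04585398]
sc p1 57 11 [555.91528464 328.73089289]
```

Run:
```python
from look import *
im=cv2.imread("pics/pt.png"); im=np.clip(im.astype(float)*2.2,0,255).astype(np.uint8)
p=np.array([556.1,309.4,243]); yd=np.array([.124,.992,0]); xd=np.array([.992,-.124,0])
for s in(-43,-57):
  for e in(-11,11):
    u=(proj("top",p+s*yd+e*xd)-[90,170])*5; cv2.circle(im,(int(u[0]),int(u[1])),2,(0,255,0),-1)
cv2.imwrite("pics/pt2.png",cv2.resize(im[0:200,80:480],None,fx=2,fy=2))
im=cv2.imread("pics/p1.png"); im=np.clip(im.astype(float)*2.2,0,255).astype(np.uint8)
for s in(-43,-57,43,57):
  for e in(-11,11):
    u=(proj("scene",p+s*yd+e*xd)-[240,195])*4; cv2.circle(im,(int(u[0]),int(u[1])),2,(0,255,0),-1)
cv2.imwrite("pics/p12.png",cv2.resize(im[80:360,400:680],None,fx=2,fy=2))
```

```text
(no output)
```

View pics/pt2.png

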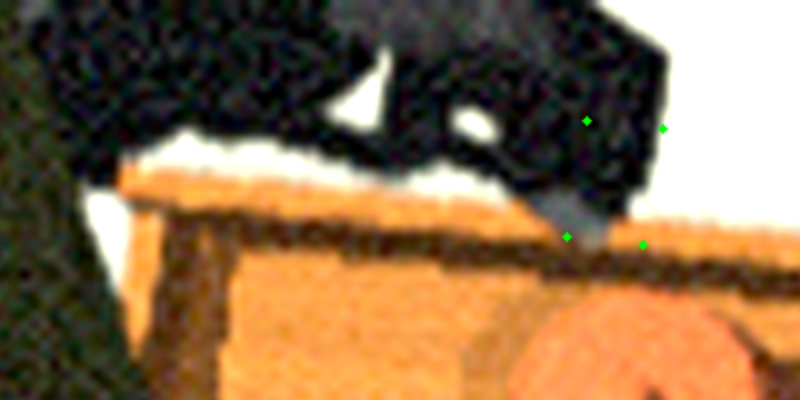

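View pics/p12.png

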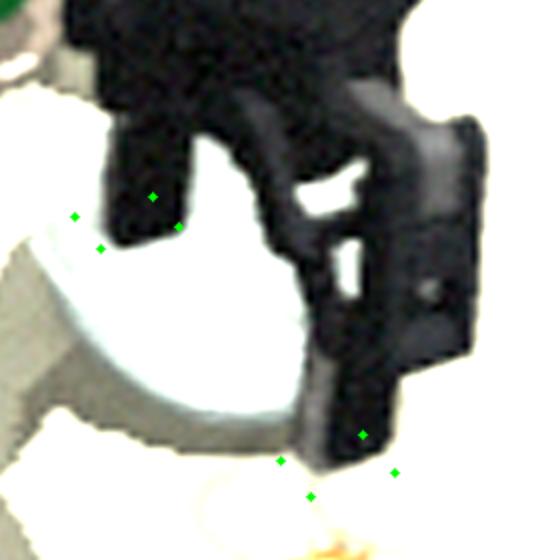

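Request:
drive_tool(targets=[0.08, 0.34, -0.5, 0, 0, 0, 0, 0, -1, 0, 0, 0, 0, 0, -1, 0, 0, 0, 0, 0, -1, 0, 0, 0, 0, 0, -1, 0, 0, 0, 0, 0, -1, 0, 0, 0, 0, 0, -0.6, 0, 0, 0, 0, 0, 0, 0, 0, 0])

```text
t: 30.65
tool_pos: [557.5, 313.5, 75.0]
ee_rot: [0.002, 0.998, -0.063, -0.003]
contact_force: [-0.2, -0.6, 0.4]
finger_gap: 0.997
```

Run:
```python
from look import *
st=manip.state();p=st["tool_pos"];print(p,st["contact_force"])
u=proj("scene",p); print(u);look("scene",u,100,75,8,"p2",u);u=proj("top",p);look("top",u,100,75,8,"p2t",u)
```

```text
[557.49788311 313.50500787  74.9557187 ] [-0.18998802 -0.56894658  0.43594081]
[361.91682069 319.93065193]
p2 x0,y0,s 311 282 8 (600, 800, 3)
p2t x0,y0,s 119 170 8 (600, 800, 3)
```

View pics/p2.png

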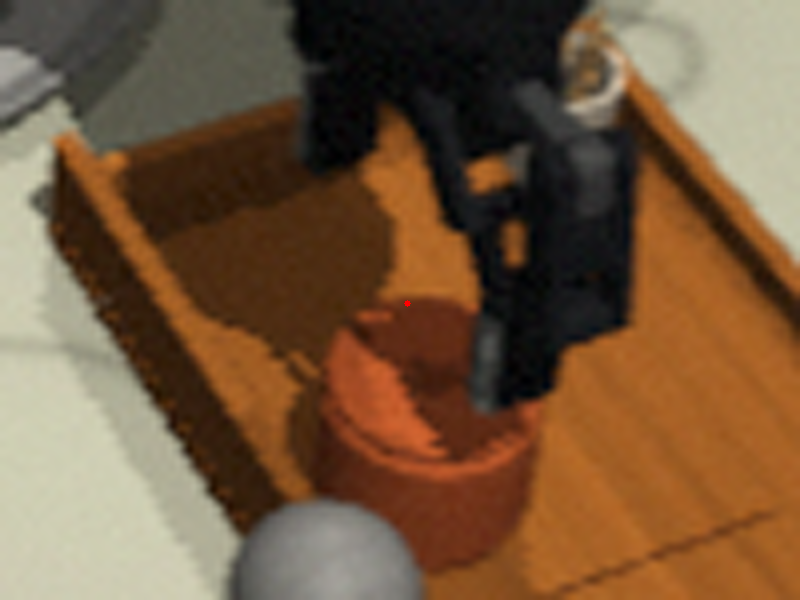

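View pics/p2t.png

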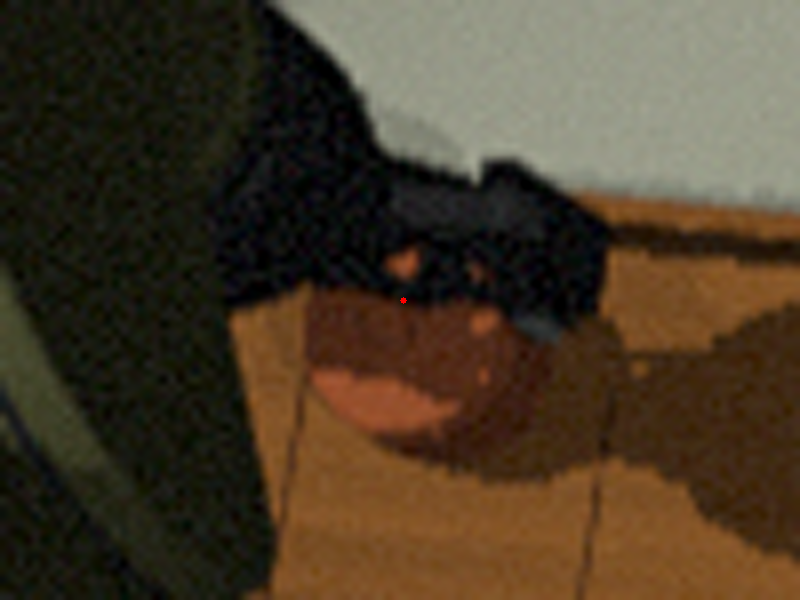

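Request:
drive_tool(targets=[0.06, 0.2, 0, 0, 0, 0, 0, 0, 0, 0, 0, 0, 0, 0, -0.3, 0, 0, 0, 0, 0, -0.4, 0, 0, 0, 0, 0, -0.4, 0, 0, 0, 0, 0, -0.3, 0, 0, 0, 0, 0, 0, 0, 0, 0])

```text
t: 31.45
tool_pos: [559.5, 319.8, 41.5]
ee_rot: [0.001, 0.998, -0.062, -0.002]
contact_force: [-0.4, 0.2, 0.5]
finger_gap: 0.997
```

Run:
```python
from look import *
st=manip.state();p=st["tool_pos"];print(p,st["contact_force"])
u=proj("scene",p); print(u);look("scene",u,100,75,8,"p3",u)
```

```text
[559.47262463 319.82144917  41.53058646] [-0.42429542  0.23572264  0.46392419]
[361.64468375 332.88886882]
p3 x0,y0,s 311 295 8 (600, 800, 3)
```

View pics/p3.png

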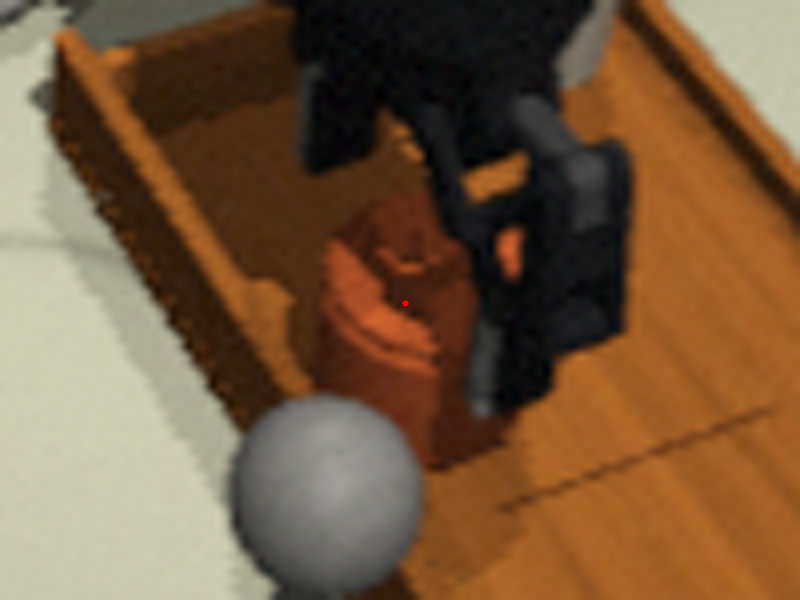

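Request:
drive_tool(targets=[0, 0, -0.3, 0, 0, 0, 0, 0, -0.4, 0, 0, 0, 0, 0, -0.2, 0, 0, 0, 0, 0, -0.15, 0, 0, 0, 0, 0, 0, 0, 0, 0])

```text
t: 32.0
tool_pos: [560.3, 320.2, 16.5]
ee_rot: [0.0, 0.998, -0.062, -0.001]
contact_force: [0.4, 0.1, 0.1]
finger_gap: 1.001
```

Request:
drive_tool(targets=[0, 0, 0, 0, 0, 0, 0, 0, 0, 0, 0, 0, 0, 0, 0, 0, 0, 0, 0, 0, 0, 0, 0, 0, 0, 0, 0, 0, 0, 0, 0, 0, 0, 0, 0, 0], claw=0, newtons=60)

```text
t: 32.6
tool_pos: [561.4, 320.8, 18.2]
ee_rot: [-0.0, 0.998, -0.062, 0.001]
contact_force: [0.7, 1.1, 5.9]
finger_gap: 0.682
```

Run:
```python
from look import *
st=manip.state();p=st["tool_pos"];print(p,st["contact_force"],st["torque"],st["finger_gap"])
u=proj("scene",p); print(u);look("scene",u,100,75,8,"p4",u)
```

```text
[561.42718272 320.7831888   18.15034046] [0.72950047 1.06155137 5.88946641] [-0.05919536  0.09955535  0.00650724] 0.6816788899286021
[360.30377658 340.76840232]
p4 x0,y0,s 310 303 8 (600, 800, 3)
```

View pics/p4.png

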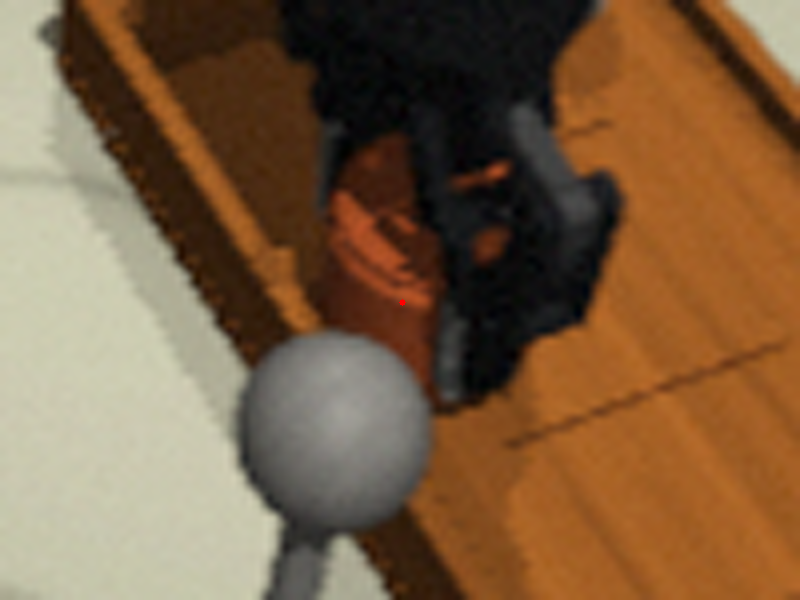

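Request:
drive_tool(targets=[0, 0, 0.1, 0, 0, 0, 0, 0, 0.4, 0, 0, 0, 0, 0, 0.8, 0, 0, 0, 0, 0, 1, 0, 0, 0, 0, 0, 1, 0, 0, 0, 0, 0, 1, 0, 0, 0, 0, 0, 1, 0, 0, 0, 0, 0, 1, 0, 0, 0])

```text
t: 33.45
tool_pos: [560.2, 320.1, 175.7]
ee_rot: [0.0, 0.998, -0.062, -0.001]
contact_force: [0.4, 0.1, -3.1]
finger_gap: 0.683
```

Request:
drive_tool(targets=[0, 0, 1, 0, 0, 0, 0, -0.3, 0.6, 0, 0, 0, 0, -0.6, 0.2, 0, 0, 0, 0, -0.9, 0, 0, 0, 0, -0.1, -1, 0, 0, 0, 0, -0.1, -1, 0, 0, 0, 0, -0.1, -1, 0, 0, 0, 0, -0.1, -1, 0, 0, 0, 0])

```text
t: 34.25
tool_pos: [549.2, 172.9, 218.3]
ee_rot: [0.001, 0.998, -0.062, -0.002]
contact_force: [0.6, 0.1, -2.2]
finger_gap: 0.683
```

Request:
drive_tool(targets=[-0.1, -1, 0, 0, 0, 0, -0.1, -1, 0, 0, 0, 0, -0.1, -1, 0, 0, 0, 0, -0.1, -1, 0, 0, 0, 0, -0.1, -1, 0, 0, 0, 0, -0.1, -1, 0, 0, 0, 0, -0.1, -1, 0, 0, 0, 0, -0.1, -1, 0, 0, 0, 0])

```text
t: 35.05
tool_pos: [528.7, -26.5, 218.4]
ee_rot: [0.0, 0.998, -0.062, -0.002]
contact_force: [0.2, -0.2, -2.7]
finger_gap: 0.676
```

Request:
drive_tool(targets=[-0.1, -1, 0, 0, 0, 0, -0.1, -1, 0, 0, 0, 0, -0.1, -1, 0, 0, 0, 0, -0.1, -1, 0, 0, 0, 0, -0.1, -1, 0, 0, 0, 0, -0.1, -1, 0, 0, 0, 0, -0.1, -1, 0, 0, 0, 0, -0.1, -1, 0, 0, 0, 0])

```text
t: 35.85
tool_pos: [508.5, -225.8, 218.4]
ee_rot: [-0.0, 0.998, -0.062, -0.002]
contact_force: [0.1, -0.3, -2.7]
finger_gap: 0.68
```

Request:
drive_tool(targets=[-0.1, -1, 0, 0, 0, 0, -0.1, -1, 0, 0, 0, 0, -0.1, -1, 0, 0, 0, 0, 0, -0.9, 0, 0, 0, 0, 0, -0.6, 0, 0, 0, 0, 0, -0.2, -0.6, 0, 0, 0, 0, 0, -1, 0, 0, 0, 0, 0, -1, 0, 0, 0])

```text
t: 36.65
tool_pos: [502.3, -342.4, 153.7]
ee_rot: [-0.0, 0.998, -0.062, -0.0]
contact_force: [0.7, 0.1, -2.7]
finger_gap: 0.684
```

Request:
drive_tool(targets=[0, 0, -1, 0, 0, 0, 0, 0, -1, 0, 0, 0, 0, 0, -0.8, 0, 0, 0, 0, 0, -0.4, 0, 0, 0, 0, 0, 0, 0, 0, 0])

```text
t: 37.15
tool_pos: [501.6, -341.0, 72.8]
ee_rot: [-0.001, 0.998, -0.062, -0.002]
contact_force: [-0.3, 0.6, -1.1]
finger_gap: 0.683
```

Run:
```python
from look import *
st=manip.state();p=st["tool_pos"];print(p,st["contact_force"],st["finger_gap"])
u=proj("scene",p); print(u);look("scene",u+[0,5],100,75,8,"s1",u);u=proj("top",p);look("top",u,100,75,8,"s1t",u)
```

```text
[ 501.58151914 -341.04336926   72.8111183 ] [-0.31893994  0.55418576 -1.1335527 ] 0.682674805211264
[251.30306693 180.10669448]
s1 x0,y0,s 201 147 8 (600, 800, 3)
s1t x0,y0,s 423 188 8 (600, 800, 3)
```

View pics/s1.png

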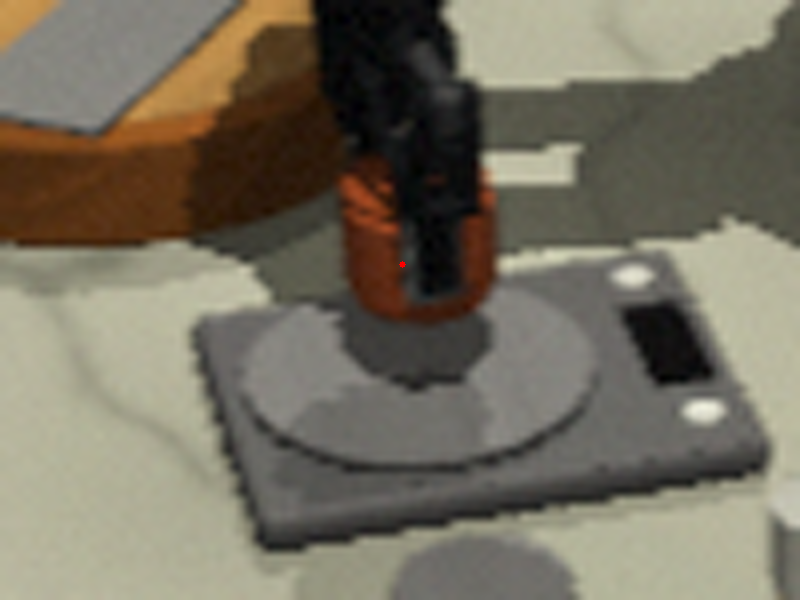

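View pics/s1t.png

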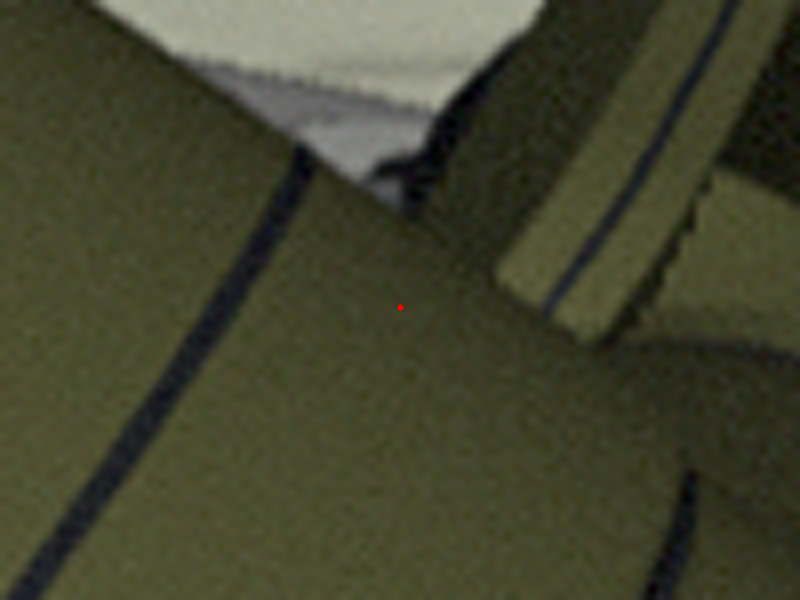

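Request:
drive_tool(targets=[0.1, 0, -0.6, 0, 0, 0, 0, 0, -0.5, 0, 0, 0, 0, 0, -0.15, 0, 0, 0, 0, 0, 0, 0, 0, 0])

```text
t: 37.65
tool_pos: [505.0, -341.3, 42.3]
ee_rot: [-0.001, 0.998, -0.062, -0.001]
contact_force: [0.1, -1.1, -3.2]
finger_gap: 0.679
```

Run:
```python
from look import *
st=manip.state();p=st["tool_pos"];print(p,st["contact_force"],st["finger_gap"])
look("scene",(253,192),80,60,10,"s2")
```

```text
[ 505.04559618 -341.3361305    42.31405805] [ 0.12202876 -1.05163619 -3.17144574] 0.6793622281726437
s2 x0,y0,s 213 162 10 (600, 800, 3)
```

View pics/s2.png

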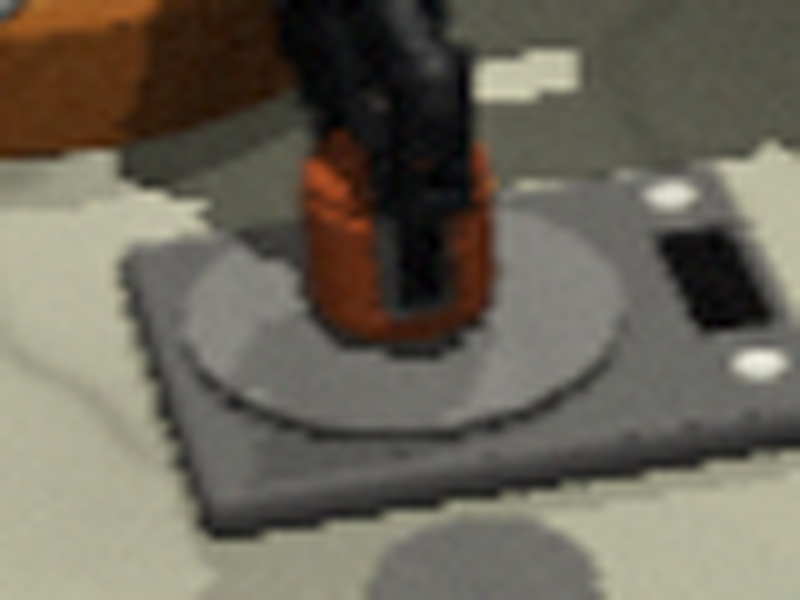

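Request:
drive_tool(targets=[0, 0.06, 0, 0, 0, 0, 0, 0, -0.1, 0, 0, 0, 0, 0, -0.08, 0, 0, 0, 0, 0, -0.04, 0, 0, 0, 0, 0, 0, 0, 0, 0])

```text
t: 38.2
tool_pos: [505.7, -340.5, 37.9]
ee_rot: [-0.0, 0.998, -0.062, -0.0]
contact_force: [0.5, -0.1, -3.2]
finger_gap: 0.687
```

Request:
drive_tool(targets=[0, 0, -0.06, 0, 0, 0, 0, 0, -0.03, 0, 0, 0, 0, 0, 0, 0, 0, 0])

```text
t: 38.5
tool_pos: [505.9, -340.7, 36.2]
ee_rot: [0.0, 0.998, -0.062, 0.0]
contact_force: [-0.7, 1.2, 0.2]
finger_gap: 0.682
```

Contact at the expected height, so I'm releasing, lifting and checking.

Request:
drive_tool(targets=[0, 0, -0.02, 0, 0, 0, 0, 0, 0, 0, 0, 0])

```text
t: 38.7
tool_pos: [505.9, -340.6, 36.2]
ee_rot: [0.0, 0.998, -0.062, 0.0]
contact_force: [-1.2, 1.3, 5.6]
finger_gap: 0.681
```

Request:
drive_tool(targets=[0, 0, 0, 0, 0, 0, 0, 0, 0, 0, 0, 0, 0, 0, 0, 0, 0, 0, 0, 0, 0, 0, 0, 0, 0, 0, 0, 0, 0, 0, 0, 0, 0, 0, 0, 0], claw=1)

```text
t: 39.3
tool_pos: [505.9, -340.5, 35.2]
ee_rot: [-0.0, 0.998, -0.062, -0.0]
contact_force: [-0.2, 0.5, 0.8]
finger_gap: 0.997
```

Request:
drive_tool(targets=[0, 0, 0.4, 0, 0, 0, 0, 0, 0.8, 0, 0, 0, 0, 0, 1, 0, 0, 0, 0, 0, 1, 0, 0, 0, 0, 0, 1, 0, 0, 0, 0, 0, 1, 0, 0, 0, 0, 0, 1, 0, 0, 0, 0, 0, 1, 0, 0, 0])

```text
t: 40.1
tool_pos: [505.7, -340.4, 217.2]
ee_rot: [0.0, 0.998, -0.062, 0.0]
contact_force: [-0.2, 0.1, 1.2]
finger_gap: 1.002
```

Request:
drive_tool(targets=[0, 0.3, 0.8, 0, 0, 0, 0.1, 0.8, 0, 0, 0, 0, 0.2, 1, 0, 0, 0, 0, 0.2, 1, 0, 0, 0, 0, 0.2, 1, 0, 0, 0, 0, 0.2, 1, 0, 0, 0, 0, 0.2, 1, 0, 0, 0, 0, 0.2, 1, 0, 0, 0, 0])

```text
t: 40.9
tool_pos: [537.4, -160.5, 234.4]
ee_rot: [-0.001, 0.998, -0.062, -0.001]
contact_force: [0.5, -0.2, -0.2]
finger_gap: 1.0
```

Run:
```python
from look import *
st=manip.state();p=st["tool_pos"];print(p,st["contact_force"],st["finger_gap"])
look("scene",(253,192),80,60,10,"s3"); look("top",(468,238),100,75,8,"s3t")
```

```text
[ 537.41937884 -160.51141542  234.37984964] [ 0.5367542  -0.16960548 -0.22837402] 0.9997710118494013
s3 x0,y0,s 213 162 10 (600, 800, 3)
s3t x0,y0,s 418 200 8 (600, 800, 3)
```

View pics/s3.png

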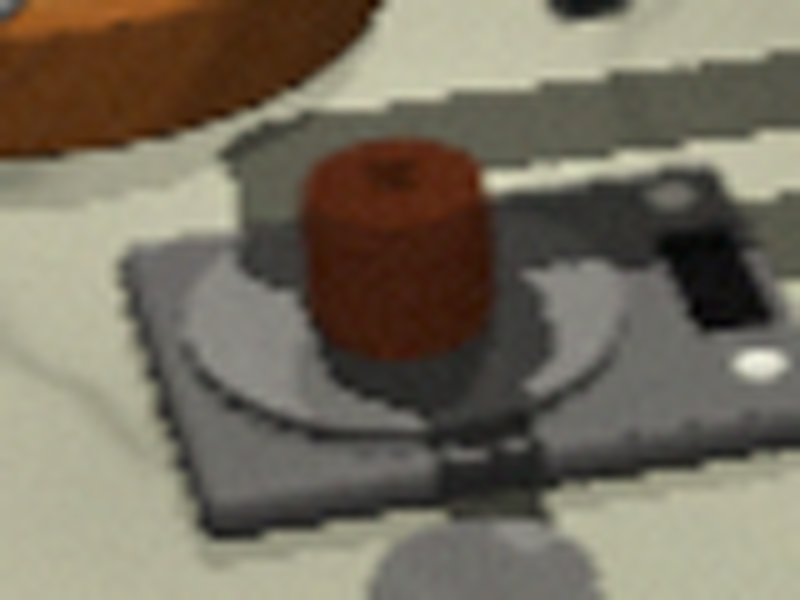

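View pics/s3t.png

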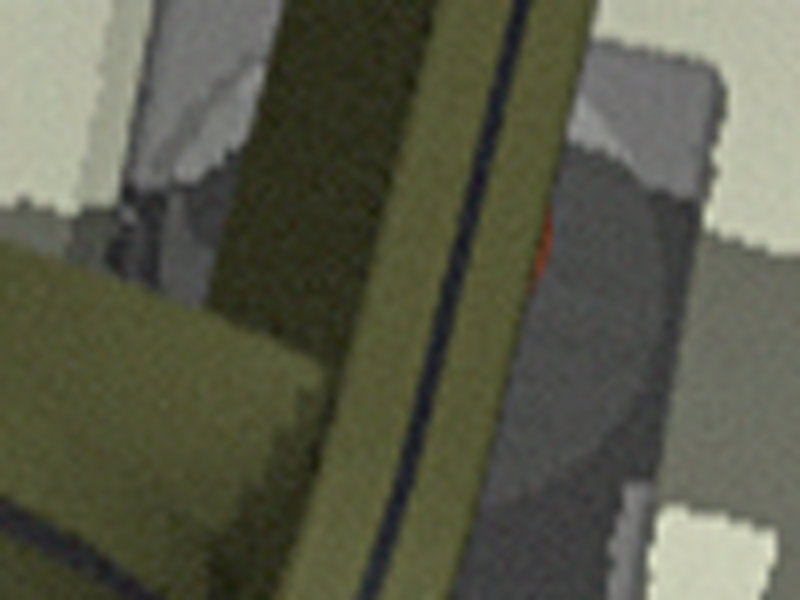

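Request:
drive_tool(targets=[0.3, 0.9, 0, 0, 0, 0, 0.35, 1, 0, 0, 0, 0, 0.35, 1, 0, 0, 0, 0, 0.35, 1, 0, 0, 0, 0, 0.35, 1, 0, 0, 0, 0, 0.35, 1, 0, 0, 0, 0, 0.35, 1, 0, 0, 0, 0, 0.3, 0.9, 0, 0, 0, 0])

```text
t: 41.8
tool_pos: [605.4, 33.1, 234.5]
ee_rot: [0.0, 0.998, -0.062, -0.001]
contact_force: [-0.5, 0.8, 1.2]
finger_gap: 1.0
```

Request:
drive_tool(targets=[0.1, 0.6, 0, 0, 0, 0, 0, 0.2, -0.6, 0, 0, 0, 0, 0, -0.8, 0, 0, 0, 0, 0, -0.5, 0, 0, 0, 0, 0, 0, 0, 0, 0, 0, 0, 0, 0, 0, 0])

```text
t: 42.4
tool_pos: [608.1, 51.6, 187.7]
ee_rot: [0.0, 0.998, -0.062, -0.0]
contact_force: [-0.4, -0.2, 0.1]
finger_gap: 0.998
```

Within 1 mm of the release pose, so I can descend (187.7 → 131.7) and grip.

Request:
drive_tool(targets=[0, 0, -0.4, 0, 0, 0, 0, 0, -0.6, 0, 0, 0, 0, 0, -0.6, 0, 0, 0, 0, 0, -0.4, 0, 0, 0, 0, 0, -0.24, 0, 0, 0, 0, 0, 0, 0, 0, 0])

```text
t: 43.0
tool_pos: [607.9, 51.8, 131.1]
ee_rot: [0.0, 0.998, -0.062, -0.001]
contact_force: [-0.5, 0.2, 0.2]
finger_gap: 1.0
```

Request:
drive_tool(targets=[0, 0, 0, 0, 0, 0, 0, 0, 0, 0, 0, 0, 0, 0, 0, 0, 0, 0, 0, 0, 0, 0, 0, 0, 0, 0, 0, 0, 0, 0, 0, 0, 0, 0, 0, 0, 0, 0, 0, 0, 0, 0], claw=0, newtons=80)

```text
t: 43.7
tool_pos: [609.1, 51.6, 132.9]
ee_rot: [0.0, 0.998, -0.062, 0.001]
contact_force: [-1.3, -2.0, 6.7]
finger_gap: 0.468
```

Request:
drive_tool(targets=[0, 0, 0.1, 0, 0, 0, 0, 0, 0.2, 0, 0, 0, 0, 0, 0.5, 0, 0, 0, 0, 0, 0.8, 0, 0, 0, 0, 0, 0.8, 0, 0, 0, 0, 0, 0.8, 0, 0, 0, 0, 0, 0.6, 0, 0, 0, 0, 0, 0.2, 0, 0, 0])

```text
t: 44.5
tool_pos: [609.4, 52.1, 234.3]
ee_rot: [-0.0, 0.998, -0.062, 0.002]
contact_force: [-0.3, 0.2, -3.8]
finger_gap: 0.472
```

Request:
drive_tool(targets=[0, 0.3, 0, 0, 0, 0, 0, 0.6, 0, 0, 0, 0, -0.1, 0.9, 0, 0, 0, 0, -0.15, 1, 0, 0, 0, 0, -0.2, 1, 0, 0, 0, 0, -0.2, 1, 0, 0, 0, 0, -0.2, 1, 0, 0, 0, 0, -0.2, 1, 0, 0, 0, 0])

```text
t: 45.3
tool_pos: [580.5, 224.2, 230.2]
ee_rot: [0.0, 0.998, -0.062, -0.002]
contact_force: [0.3, 0.5, -4.4]
finger_gap: 0.468
```

Request:
drive_tool(targets=[-0.2, 1, 0, 0, 0, 0, -0.2, 1, 0, 0, 0, 0, -0.2, 1, 0, 0, 0, 0, -0.2, 1, 0, 0, 0, 0, -0.2, 1, 0, 0, 0, 0, -0.1, 0.9, 0, 0, 0, 0, -0.1, 0.6, 0, 0, 0, 0, 0, 0.3, 0, 0, 0, 0])

```text
t: 46.1
tool_pos: [550.6, 393.9, 230.4]
ee_rot: [0.0, 0.998, -0.061, -0.001]
contact_force: [-0.3, -0.1, -3.6]
finger_gap: 0.467
```

Request:
drive_tool(targets=[0, 0, -0.3, 0, 0, 0, 0, 0, -0.6, 0, 0, 0, 0, 0, -0.8, 0, 0, 0, 0, 0, -0.8, 0, 0, 0, 0, 0, -0.6, 0, 0, 0, 0, 0, -0.3, 0, 0, 0, 0, 0, 0, 0, 0, 0])

```text
t: 46.8
tool_pos: [551.4, 390.4, 145.0]
ee_rot: [0.001, 0.998, -0.063, -0.001]
contact_force: [0.8, 0.1, -3.7]
finger_gap: 0.47
```

Request:
drive_tool(targets=[0.14, 0.07, 0, 0, 0, 0, 0.14, 0.07, 0, 0, 0, 0, 0, 0, -0.1, 0, 0, 0, 0, 0, -0.1, 0, 0, 0, 0, 0, 0, 0, 0, 0])

```text
t: 47.3
tool_pos: [558.7, 395.3, 141.5]
ee_rot: [0.0, 0.998, -0.062, -0.0]
contact_force: [0.1, -0.3, -3.3]
finger_gap: 0.468
```

Run:
```python
from look import *
st=manip.state();p=st["tool_pos"];print(p,st["contact_force"],st["finger_gap"])
look("scene",(389,325),100,75,8,"d1")
```

```text
[558.70191709 395.2815043  141.48379752] [ 0.06905785 -0.25441765 -3.31839028] 0.4682289918593311
d1 x0,y0,s 339 287 8 (600, 800, 3)
```

View pics/d1.png

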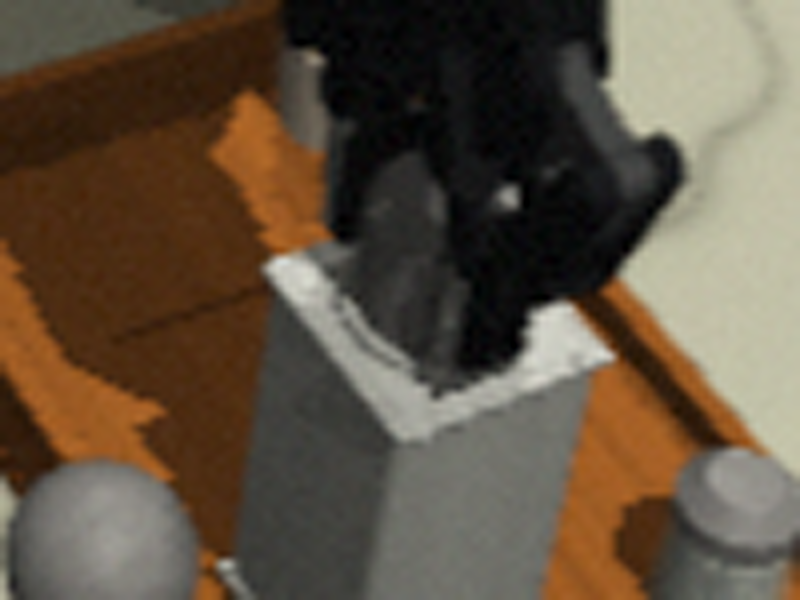

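Request:
drive_tool(targets=[0, -0.08, -0.08, 0, 0, 0, 0, 0, -0.06, 0, 0, 0, 0, 0, -0.05, 0, 0, 0, 0, 0, 0, 0, 0, 0])

```text
t: 47.75
tool_pos: [559.1, 393.4, 137.1]
ee_rot: [-0.0, 0.998, -0.062, 0.0]
contact_force: [-0.1, -0.2, -3.8]
finger_gap: 0.469
```

Request:
drive_tool(targets=[0, 0, -0.05, 0, 0, 0, 0, 0, -0.03, 0, 0, 0, 0, 0, 0, 0, 0, 0])

```text
t: 48.05
tool_pos: [559.4, 393.4, 137.0]
ee_rot: [-0.0, 0.998, -0.062, 0.001]
contact_force: [-1.3, -2.2, 5.6]
finger_gap: 0.469
```

Request:
drive_tool(targets=[0, 0, 0, 0, 0, 0, 0, 0, 0, 0, 0, 0, 0, 0, 0, 0, 0, 0, 0, 0, 0, 0, 0, 0, 0, 0, 0, 0, 0, 0, 0, 0, 0, 0, 0, 0], claw=1)

```text
t: 48.65
tool_pos: [559.1, 393.5, 134.9]
ee_rot: [0.0, 0.998, -0.062, -0.0]
contact_force: [0.4, -0.0, -0.1]
finger_gap: 1.002
```

Request:
drive_tool(targets=[0, 0, 0.4, 0, 0, 0, 0, 0, 0.8, 0, 0, 0, 0, 0, 1, 0, 0, 0, 0, 0, 1, 0, 0, 0, 0, 0, 0.8, 0, 0, 0, 0, -0.6, 0, 0, 0, 0, -0.1, -1, 0, 0, 0, 0, -0.1, -1, 0, 0, 0, 0])

```text
t: 49.45
tool_pos: [553.4, 326.8, 234.2]
ee_rot: [0.001, 0.998, -0.062, -0.0]
contact_force: [-0.1, 0.2, 0.8]
finger_gap: 1.0
```

Request:
drive_tool(targets=[-0.1, -1, 0, 0, 0, 0, -0.1, -1, 0, 0, 0, 0, -0.1, -1, 0, 0, 0, 0, -0.1, -1, 0, 0, 0, 0, -0.1, -1, 0, 0, 0, 0, -0.1, -1, 0, 0, 0, 0, -0.1, -1, 0, 0, 0, 0, -0.1, -1, 0, 0, 0, 0])

```text
t: 50.25
tool_pos: [532.7, 126.3, 234.1]
ee_rot: [0.0, 0.998, -0.062, -0.001]
contact_force: [0.5, 0.1, -0.6]
finger_gap: 0.999
```

Request:
drive_tool(targets=[-0.1, -1, 0, 0, 0, 0, -0.1, -1, 0, 0, 0, 0, -0.1, -0.9, 0, 0, 0, 0, 0, -0.8, 0, 0, 0, 0, 0, -0.6, 0, 0, 0, 0, 0, -0.3, 0, 0, 0, 0, 0, 0, -0.4, 0, 0, 0, 0, 0, 0, 0, 0, 0])

```text
t: 51.05
tool_pos: [525.4, 13.8, 223.4]
ee_rot: [-0.0, 0.998, -0.062, -0.002]
contact_force: [-0.3, 0.4, -1.3]
finger_gap: 0.997
```

Run:
```python
from look import *
st=manip.state();p=st["tool_pos"];print(p,st["contact_force"],st["finger_gap"])
look("scene",(340,270),200,150,4,"d2"); look("top",(170,235),160,120,5,"d2t")
```

```text
[525.37052251  13.81453381 223.35565438] [-0.29635986  0.37597442 -1.33692343] 0.9967131695617709
d2 x0,y0,s 240 195 4 (600, 800, 3)
d2t x0,y0,s 90 175 5 (600, 800, 3)
```

View pics/d2.png

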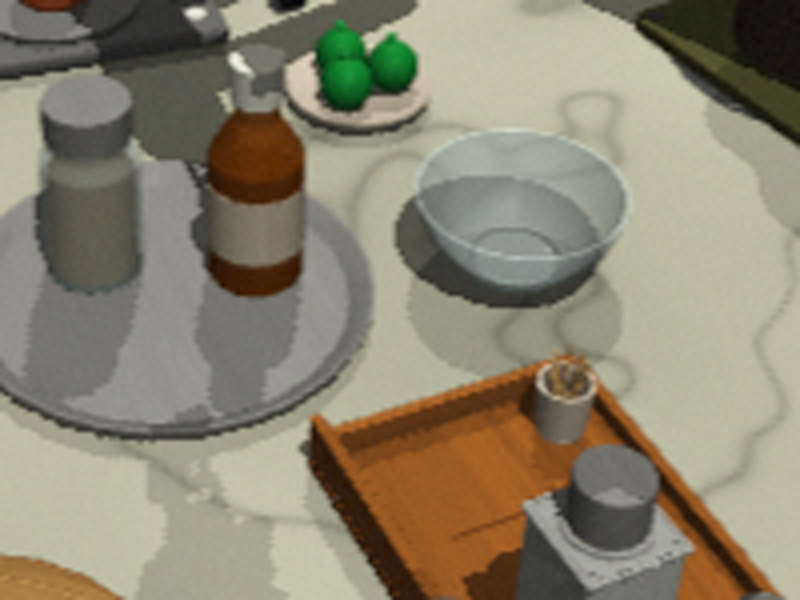

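View pics/d2t.png

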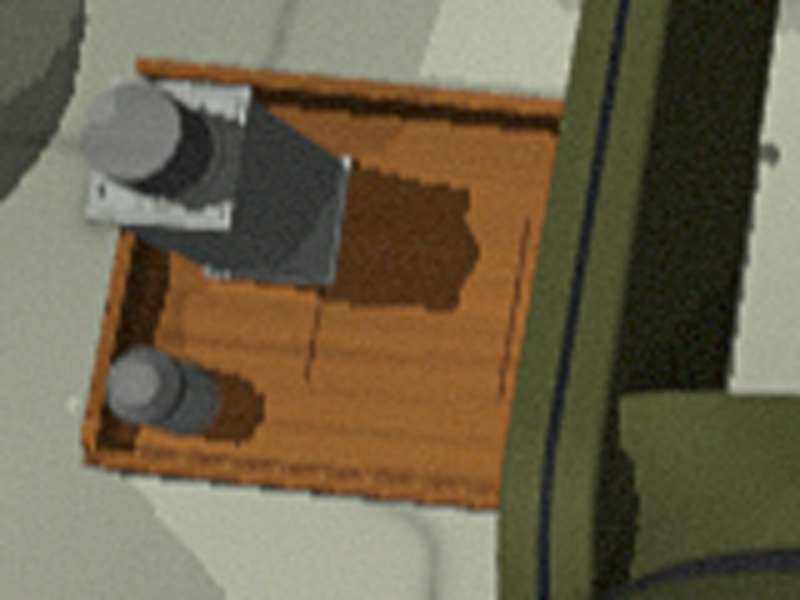

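Request:
drive_tool(targets=[0.14, -0.2, -0.4, 0, 0, 0, 0, 0, -0.8, 0, 0, 0, 0, 0, -0.8, 0, 0, 0, 0, 0, -0.3, 0, 0, 0, 0, 0, 0, 0, 0, 0])

```text
t: 51.65
tool_pos: [529.2, 8.7, 166.1]
ee_rot: [0.0, 0.998, -0.062, -0.002]
contact_force: [1.2, 0.0, 1.0]
finger_gap: 1.002
```

Request:
drive_tool(targets=[0, 0, -0.3, 0, 0, 0, 0, 0, -0.4, 0, 0, 0, 0, 0, -0.3, 0, 0, 0, 0, 0, -0.15, 0, 0, 0, 0, 0, 0, 0, 0, 0])

```text
t: 52.15
tool_pos: [529.5, 8.5, 138.1]
ee_rot: [-0.0, 0.998, -0.062, -0.001]
contact_force: [1.0, -0.4, 0.3]
finger_gap: 1.003
```

Request:
drive_tool(targets=[0, 0, 0, 0, 0, 0, 0, 0, 0, 0, 0, 0, 0, 0, 0, 0, 0, 0, 0, 0, 0, 0, 0, 0, 0, 0, 0, 0, 0, 0, 0, 0, 0, 0, 0, 0, 0, 0, 0, 0, 0, 0, 0, 0, 0, 0, 0, 0], claw=0, newtons=90)

```text
t: 52.95
tool_pos: [530.8, 8.6, 139.5]
ee_rot: [-0.0, 0.998, -0.062, 0.001]
contact_force: [0.8, 0.5, 6.1]
finger_gap: 0.388
```

Request:
drive_tool(targets=[0, 0, 0.1, 0, 0, 0, 0, 0, 0.2, 0, 0, 0, 0, 0, 0.4, 0, 0, 0, 0, 0, 0.6, 0, 0, 0, 0, 0, 0.8, 0, 0, 0, 0, 0, 0.8, 0, 0, 0, 0, 0, 0.6, 0, 0, 0, 0, 0, 0.5, 0, 0, 0])

```text
t: 53.75
tool_pos: [530.1, 8.4, 240.2]
ee_rot: [0.0, 0.998, -0.062, 0.0]
contact_force: [0.3, 0.3, -3.1]
finger_gap: 0.384
```

Request:
drive_tool(targets=[0, 0.2, 0, 0, 0, 0, 0, 0.4, 0, 0, 0, 0, -0.1, 0.6, 0, 0, 0, 0, -0.1, 0.8, 0, 0, 0, 0, -0.1, 0.8, 0, 0, 0, 0, -0.1, 0.8, 0, 0, 0, 0, -0.1, 0.8, 0, 0, 0, 0, -0.1, 0.8, 0, 0, 0, 0])

```text
t: 54.55
tool_pos: [513.6, 140.5, 237.5]
ee_rot: [0.0, 0.998, -0.062, -0.001]
contact_force: [1.3, 0.9, -2.8]
finger_gap: 0.386
```

Request:
drive_tool(targets=[-0.1, 0.8, 0, 0, 0, 0, -0.1, 0.8, 0, 0, 0, 0, -0.1, 0.8, 0, 0, 0, 0, -0.1, 0.8, 0, 0, 0, 0, -0.1, 0.8, 0, 0, 0, 0, -0.1, 0.8, 0, 0, 0, 0, -0.1, 0.8, 0, 0, 0, 0, -0.1, 0.7, 0, 0, 0, 0])

```text
t: 55.35
tool_pos: [493.5, 297.8, 237.5]
ee_rot: [0.0, 0.998, -0.061, -0.001]
contact_force: [0.1, -0.2, -2.9]
finger_gap: 0.388
```

Request:
drive_tool(targets=[-0.1, 0.6, 0, 0, 0, 0, 0, 0.3, 0, 0, 0, 0, 0, 0.1, 0, 0, 0, 0, 0, 0, -0.2, 0, 0, 0, 0, 0, -0.4, 0, 0, 0, 0, 0, -0.6, 0, 0, 0, 0, 0, -0.6, 0, 0, 0, 0, 0, -0.6, 0, 0, 0])

```text
t: 56.15
tool_pos: [492.4, 319.7, 177.5]
ee_rot: [0.0, 0.998, -0.063, -0.0]
contact_force: [0.5, 0.4, -2.6]
finger_gap: 0.387
```

Request:
drive_tool(targets=[0, 0, -0.5, 0, 0, 0, 0, 0, -0.3, 0, 0, 0, 0, 0, -0.2, 0, 0, 0, 0, 0, 0, 0, 0, 0])

```text
t: 56.55
tool_pos: [492.4, 320.6, 153.1]
ee_rot: [0.0, 0.998, -0.062, -0.0]
contact_force: [-0.7, -0.2, -3.4]
finger_gap: 0.385
```

Request:
drive_tool(targets=[0, 0.16, 0, 0, 0, 0, 0, 0.16, 0, 0, 0, 0, 0, 0, -0.1, 0, 0, 0, 0, 0, -0.1, 0, 0, 0, 0, 0, -0.08, 0, 0, 0, 0, 0, 0, 0, 0, 0])

```text
t: 57.15
tool_pos: [492.2, 328.7, 146.4]
ee_rot: [0.0, 0.998, -0.062, -0.0]
contact_force: [-0.3, 0.1, -2.5]
finger_gap: 0.387
```

Run:
```python
from look import *
st=manip.state();p=st["tool_pos"];print(p,st["contact_force"],st["finger_gap"])
look("scene",(394,289.9),100,75,8,"e1")
```

```text
[492.19816598 328.7051188  146.3570945 ] [-0.34071408  0.13087185 -2.45678741] 0.38730370734035463
e1 x0,y0,s 344 252 8 (600, 800, 3)
```

View pics/e1.png

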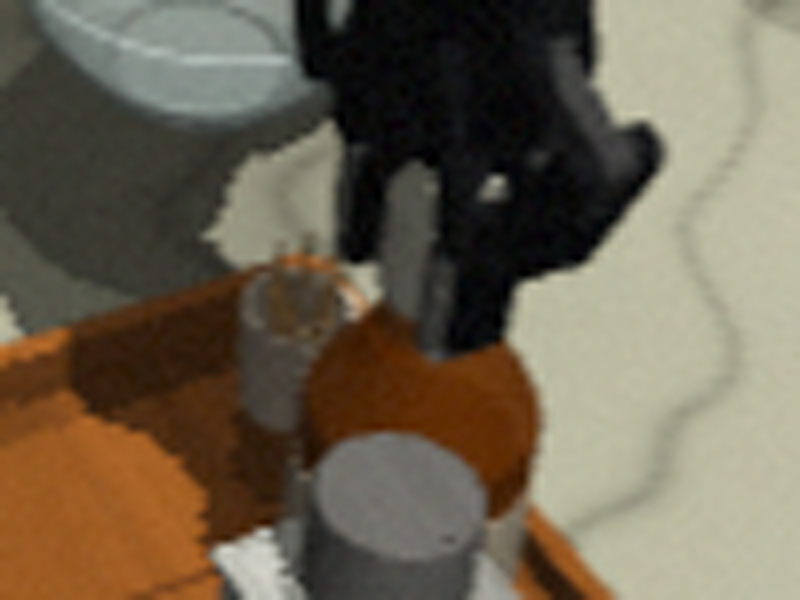

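Matches the original grip picture, so I'm lowering to contact.

Request:
drive_tool(targets=[0, 0, -0.06, 0, 0, 0, 0, 0, -0.06, 0, 0, 0, 0, 0, 0, 0, 0, 0])

```text
t: 57.5
tool_pos: [492.6, 328.9, 143.6]
ee_rot: [0.0, 0.998, -0.062, -0.0]
contact_force: [0.3, 0.6, -2.7]
finger_gap: 0.386
```

Request:
drive_tool(targets=[0, 0, -0.06, 0, 0, 0, 0, 0, 0, 0, 0, 0])

```text
t: 57.7
tool_pos: [492.9, 329.1, 143.5]
ee_rot: [-0.0, 0.998, -0.062, 0.001]
contact_force: [-1.4, -0.9, 5.2]
finger_gap: 0.386
```

Request:
drive_tool(targets=[0, 0, 0, 0, 0, 0, 0, 0, 0, 0, 0, 0, 0, 0, 0, 0, 0, 0, 0, 0, 0, 0, 0, 0, 0, 0, 0, 0, 0, 0, 0, 0, 0, 0, 0, 0], claw=1)

```text
t: 58.3
tool_pos: [492.6, 329.0, 142.2]
ee_rot: [0.0, 0.998, -0.062, -0.0]
contact_force: [-0.5, -0.1, -0.5]
finger_gap: 1.003
```

Request:
drive_tool(targets=[0, 0, 0.4, 0, 0, 0, 0, 0, 0.8, 0, 0, 0, 0, 0, 1, 0, 0, 0, 0, 0, 1, 0, 0, 0, 0, 0, 0.6, 0, 0, 0, 0.1, -0.6, 0, 0, 0, 0, 0.3, -1, 0, 0, 0, 0, 0.3, -1, 0, 0, 0, 0])

```text
t: 59.1
tool_pos: [509.6, 262.4, 236.8]
ee_rot: [0.001, 0.998, -0.061, -0.0]
contact_force: [-0.7, -0.0, -0.4]
finger_gap: 0.999
```

Request:
drive_tool(targets=[0.3, -1, 0, 0, 0, 0, 0.3, -1, 0, 0, 0, 0, 0.3, -1, 0, 0, 0, 0, 0.3, -1, 0, 0, 0, 0, 0.3, -1, 0, 0, 0, 0, 0.35, -1, 0, 0, 0, 0, 0.35, -1, 0, 0, 0, 0, 0.35, -1, 0, 0, 0, 0])

```text
t: 59.9
tool_pos: [573.0, 61.8, 236.4]
ee_rot: [0.0, 0.998, -0.062, -0.001]
contact_force: [-0.2, -0.0, -0.3]
finger_gap: 1.001
```

Request:
drive_tool(targets=[0.35, -1, 0, 0, 0, 0, 0.35, -1, 0, 0, 0, 0, 0.3, -1, 0, 0, 0, 0, 0.3, -0.8, 0, 0, 0, 0, 0.2, -0.5, 0, 0, 0, 0, 0, -0.2, -0.4, 0, 0, 0, 0, 0, -0.6, 0, 0, 0, 0, 0, 0, 0, 0, 0])

```text
t: 60.7
tool_pos: [608.7, -48.0, 209.2]
ee_rot: [-0.0, 0.998, -0.062, -0.003]
contact_force: [0.1, -0.2, -0.8]
finger_gap: 0.997
```

Request:
drive_tool(targets=[0, 0, 0, 0, 0, 0])

```text
t: 60.8
tool_pos: [610.3, -47.9, 211.4]
ee_rot: [-0.0, 0.998, -0.062, -0.001]
contact_force: [-0.4, -0.0, 0.2]
finger_gap: 1.0
```

Request:
drive_tool(targets=[0.1, 0.06, -0.6, 0, 0, 0, 0, 0, -0.9, 0, 0, 0, 0, 0, -0.8, 0, 0, 0, 0, 0, -0.5, 0, 0, 0, 0, 0, 0, 0, 0, 0])

```text
t: 61.3
tool_pos: [612.6, -46.4, 140.8]
ee_rot: [-0.0, 0.998, -0.062, -0.002]
contact_force: [-0.4, 0.6, -0.5]
finger_gap: 1.001
```

Run:
```python
from look import *
st=manip.state();p=st["tool_pos"];print(p,st["contact_force"],st["finger_gap"])
u=proj("scene",p);look("scene",u,100,75,8,"f1",u); look("top",(170,235),160,120,5,"f1t")
```

```text
[612.59533965 -46.42263437 140.83494688] [-0.41139495  0.56313241 -0.46975783] 1.0005166731193682
f1 x0,y0,s 210 181 8 (600, 800, 3)
f1t x0,y0,s 90 175 5 (600, 800, 3)
```

View pics/f1.png

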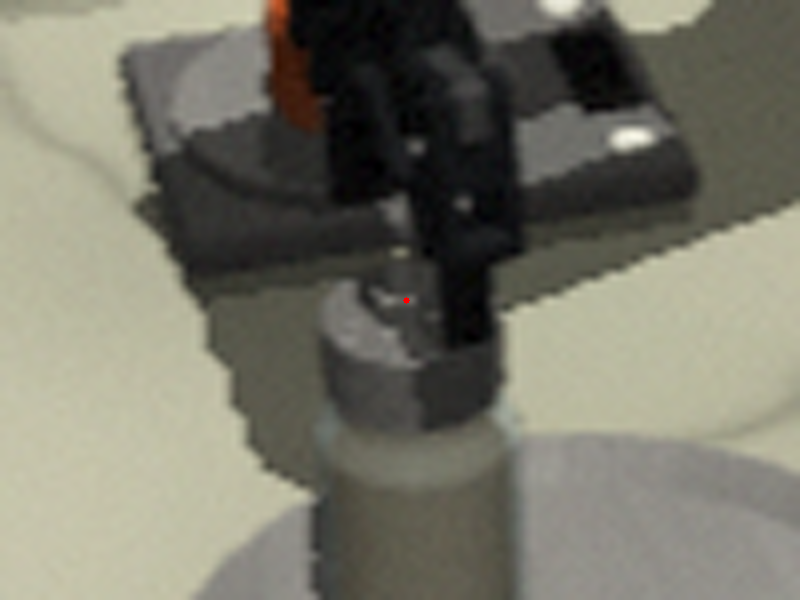

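View pics/f1t.png

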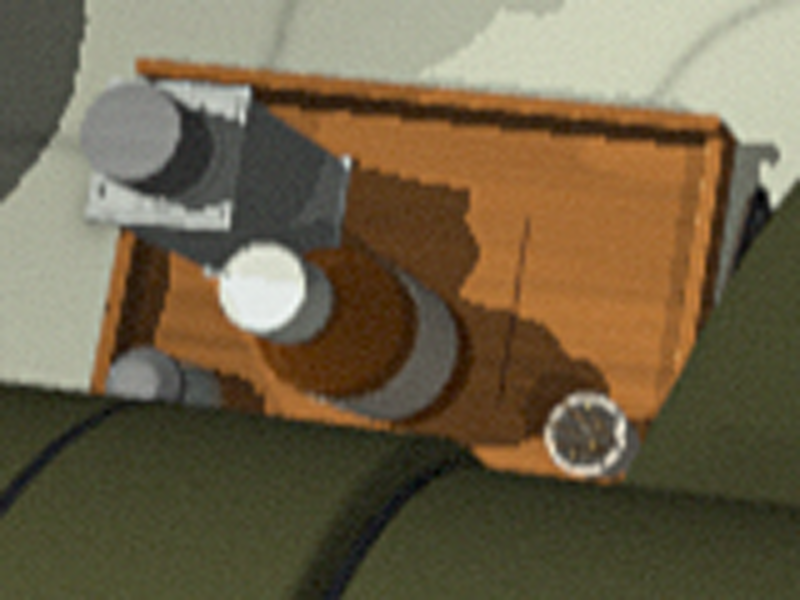

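Request:
drive_tool(targets=[0, 0, -0.4, 0, 0, 0, 0, 0, -0.4, 0, 0, 0, 0, 0, -0.4, 0, 0, 0, 0, 0, -0.2, 0, 0, 0, 0, 0, 0, 0, 0, 0])

```text
t: 61.9
tool_pos: [612.9, -46.9, 105.9]
ee_rot: [-0.0, 0.998, -0.062, -0.001]
contact_force: [-0.7, -0.3, -0.3]
finger_gap: 1.001
```

Request:
drive_tool(targets=[0, 0, 0, 0, 0, 0, 0, 0, 0, 0, 0, 0, 0, 0, 0, 0, 0, 0, 0, 0, 0, 0, 0, 0, 0, 0, 0, 0, 0, 0, 0, 0, 0, 0, 0, 0], claw=0, newtons=70)

```text
t: 62.5
tool_pos: [614.8, -47.1, 108.1]
ee_rot: [0.0, 0.998, -0.062, 0.001]
contact_force: [1.2, 0.8, 4.3]
finger_gap: 0.661
```

Request:
drive_tool(targets=[0, 0, 0.1, 0, 0, 0, 0, 0, 0.2, 0, 0, 0, 0, 0, 0.5, 0, 0, 0, 0, 0, 0.8, 0, 0, 0, 0, 0, 0.8, 0, 0, 0, 0, 0, 0.8, 0, 0, 0, 0, 0, 0.6, 0, 0, 0, 0, 0, 0.2, 0, 0, 0])

```text
t: 63.3
tool_pos: [614.7, -47.2, 209.7]
ee_rot: [0.0, 0.998, -0.062, 0.002]
contact_force: [0.5, -0.3, -3.5]
finger_gap: 0.66
```

Request:
drive_tool(targets=[0, 0.4, 0, 0, 0, 0, -0.1, 0.8, 0, 0, 0, 0, -0.3, 1, 0, 0, 0, 0, -0.3, 1, 0, 0, 0, 0, -0.3, 1, 0, 0, 0, 0, -0.3, 1, 0, 0, 0, 0, -0.3, 1, 0, 0, 0, 0, -0.3, 1, 0, 0, 0, 0])

```text
t: 64.1
tool_pos: [564.6, 134.5, 205.9]
ee_rot: [0.0, 0.998, -0.062, -0.002]
contact_force: [1.0, -0.0, -4.3]
finger_gap: 0.655
```

Request:
drive_tool(targets=[-0.3, 1, 0, 0, 0, 0, -0.3, 1, 0, 0, 0, 0, -0.3, 1, 0, 0, 0, 0, -0.3, 0.9, 0, 0, 0, 0, -0.1, 0.6, 0, 0, 0, 0, 0, 0.3, -0.2, 0, 0, 0, 0, 0, -0.4, 0, 0, 0, 0, 0, -0.4, 0, 0, 0])

```text
t: 64.9
tool_pos: [533.9, 252.2, 181.1]
ee_rot: [0.001, 0.998, -0.062, -0.0]
contact_force: [0.6, -0.5, -3.5]
finger_gap: 0.664
```

Request:
drive_tool(targets=[0, 0, -0.4, 0, 0, 0, 0, 0, -0.4, 0, 0, 0, 0, 0, -0.4, 0, 0, 0, 0, 0, 0, 0, 0, 0])

```text
t: 65.3
tool_pos: [532.7, 252.0, 150.2]
ee_rot: [0.001, 0.998, -0.062, -0.002]
contact_force: [0.7, -0.4, -4.6]
finger_gap: 0.662
```

Request:
drive_tool(targets=[0, -0.03, -0.4, 0, 0, 0, 0, 0, -0.4, 0, 0, 0, 0, 0, -0.3, 0, 0, 0, 0, 0, -0.2, 0, 0, 0, 0, 0, -0.1, 0, 0, 0, 0, 0, 0, 0, 0, 0])

```text
t: 65.9
tool_pos: [533.7, 252.2, 116.9]
ee_rot: [0.0, 0.998, -0.062, -0.0]
contact_force: [0.3, 1.0, -4.2]
finger_gap: 0.655
```

Run:
```python
from look import *
st=manip.state();p=st["tool_pos"];print(p,st["contact_force"],st["finger_gap"])
look("scene",(356,286),140,120,5,"g1")
```

```text
[533.65624454 252.17333409 116.87221034] [ 0.27134907  0.97116634 -4.19763924] 0.6552748198465811
g1 x0,y0,s 286 226 5 (600, 700, 3)
```

View pics/g1.png

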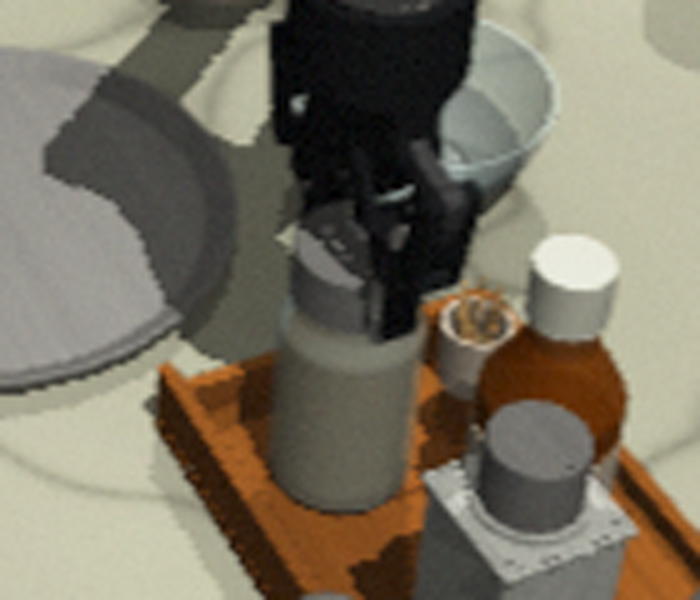

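Request:
drive_tool(targets=[0, -0.03, -0.08, 0, 0, 0, 0, 0, -0.06, 0, 0, 0, 0, 0, 0, 0, 0, 0])

```text
t: 66.25
tool_pos: [533.8, 251.4, 113.8]
ee_rot: [0.0, 0.998, -0.062, -0.0]
contact_force: [-0.3, -0.6, -3.4]
finger_gap: 0.658
```

Request:
drive_tool(targets=[0, 0, -0.06, 0, 0, 0, 0, 0, -0.04, 0, 0, 0, 0, 0, 0, 0, 0, 0])

```text
t: 66.55
tool_pos: [534.1, 251.6, 112.1]
ee_rot: [-0.0, 0.998, -0.062, 0.0]
contact_force: [-1.2, 0.1, 2.9]
finger_gap: 0.663
```

Contact. Releasing and retreating.

Request:
drive_tool(targets=[0, 0, 0, 0, 0, 0, 0, 0, 0, 0, 0, 0, 0, 0, 0, 0, 0, 0, 0, 0, 0, 0, 0, 0, 0, 0, 0, 0, 0, 0, 0, 0, 0, 0, 0, 0], claw=1)

```text
t: 67.15
tool_pos: [533.9, 251.5, 111.3]
ee_rot: [-0.0, 0.998, -0.062, -0.0]
contact_force: [0.9, -0.7, 0.3]
finger_gap: 0.999
```

Request:
drive_tool(targets=[0, 0, 0.4, 0, 0, 0, 0, 0, 0.8, 0, 0, 0, 0, 0, 1, 0, 0, 0, 0, 0, 1, 0, 0, 0, 0, 0, 1, 0, 0, 0, 0, -0.4, 0.6, 0, 0, 0, 0, -1, 0, 0, 0, 0, 0, -1, 0, 0, 0, 0])

```text
t: 67.95
tool_pos: [534.4, 191.4, 233.1]
ee_rot: [-0.0, 0.998, -0.061, 0.001]
contact_force: [-0.7, -0.1, -1.2]
finger_gap: 0.999
```

Request:
drive_tool(targets=[0, -1, 0, 0, 0, 0, 0, -1, 0, 0, 0, 0, 0, -1, 0, 0, 0, 0, 0, -1, 0, 0, 0, 0, 0, -1, 0, 0, 0, 0, 0, -1, 0, 0, 0, 0, 0, -0.6, 0, 0, 0, 0, 0, 0, 0, 0, 0, 0])

```text
t: 68.75
tool_pos: [534.0, 25.0, 231.9]
ee_rot: [0.0, 0.998, -0.063, 0.0]
contact_force: [0.3, 0.5, -0.2]
finger_gap: 1.001
```

Run:
```python
from look import *
st=manip.state();p=st["tool_pos"];print(p,st["contact_force"],st["finger_gap"])
for n in("scene","top"): cv2.imwrite(f"pics/{n}9.png",optics.get_image(n)[:,:,::-1])
a=cv2.imread("pics/top9.png"); cv2.imwrite("pics/topz9.png",cv2.resize(a[170:300,90:250],None,fx=5,fy=5,interpolation=cv2.INTER_CUBIC)[:600,:])
cv2.imwrite("pics/tops9.png",cv2.resize(a[190:300,415:525],None,fx=5,fy=5,interpolation=cv2.INTER_CUBIC))
```

```text
[534.00775021  24.99778465 231.85667634] [ 0.32612671  0.47929269 -0.24578865] 1.0014318782450924
```

View pics/scene9.png

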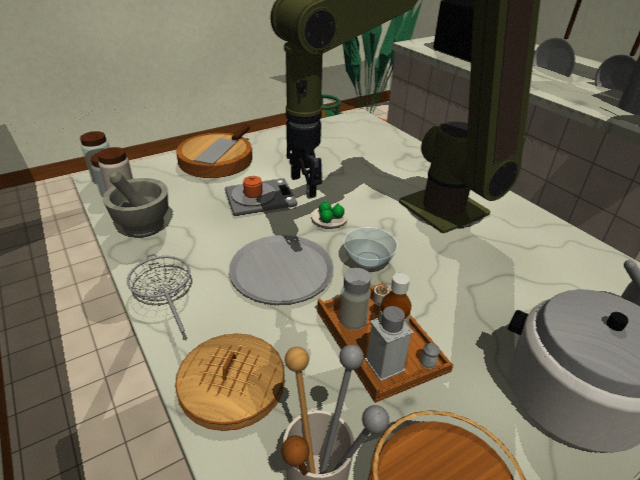

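View pics/topz9.png

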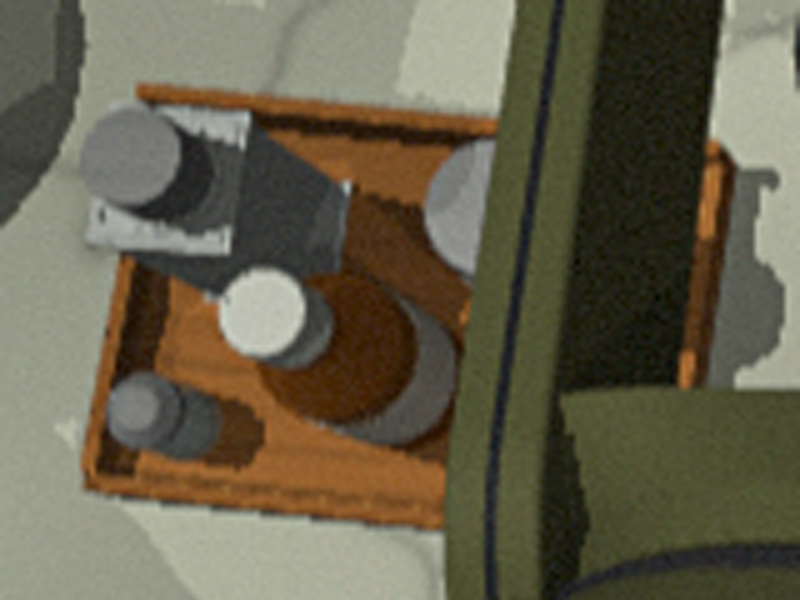

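View pics/tops9.png

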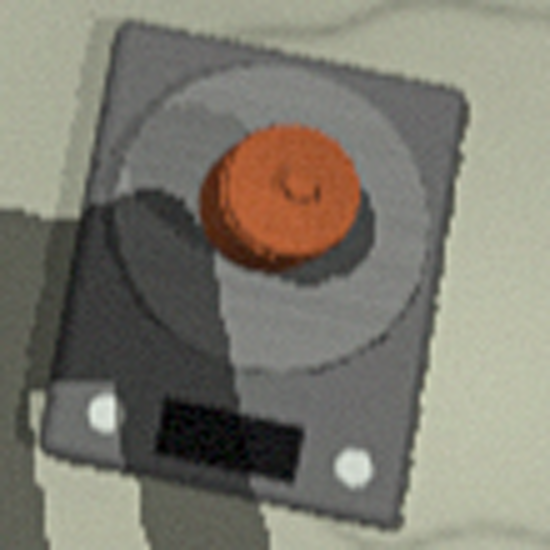

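Run:
```python
from look import *
np.set_printoptions(precision=1,suppress=True)
T=lambda u:unz(u,415,190,5)
pan=plane("top",T((272,218)),26); print("pan",pan)
for z in(70,76): print("lid",z,plane("top",T((289.5,191)),z)-pan)
for z in (80,87): print("knob",z,plane("top",T((301,181)),z)-pan)
print("base",plane("top",T((268,204)),30)-pan)
a=cv2.imread("pics/tops9.png"); h=cv2.cvtColor(a,cv2.COLOR_BGR2HSV); m=cv2.inRange(h,(0,120,60),(18,255,255)); c=max(cv2.findContours(m,0,1)[0],key=cv2.contourArea); print(cv2.boundingRect(c),cv2.minEnclosingCircle(c))
# projected silhouette extents for pot centred at offset d
for d in [(0,0),(4,0),(6,0),(8,0),(6,2)]:
    P=[proj("top",pan+[d[0]+r*np.cos(t),d[1]+r*np.sin(t),z]) for z,r in((2,28),(8,30),(42,30),(46,30)) for t in np.linspace(0,6.28,90)]
    P=(np.array(P)-[415,190]+.5)*5-.5; print(d,P.min(0),P.max(0))
s=cv2.imread("pics/scene9.png"); cv2.imwrite("pics/scs9.png",cv2.resize(s[160:222,213:293],None,fx=10,fy=10,interpolation=cv2.INTER_CUBIC)[:600])
```

```text
pan [ 496.  -345.7   26. ]
lid 70 [ 3.3  5.1 44. ]
lid 76 [ 2.1  7.  50. ]
knob 80 [ 5.6  3.1 54. ]
knob 87 [ 4.1  5.3 61. ]
base [5.6 2.5 4. ]
(201, 126, 160, 145) ((278.8627624511719, 198.74951171875), 81.4175796508789)
(0, 0) [209.1 129. ] [374.4 281.3]
(4, 0) [208.5 119.9] [373.7 272.4]
(6, 0) [208.1 115.4] [373.3 267.9]
(8, 0) [207.8 110.9] [372.9 263.5]
(6, 2) [203.6 115.5] [368.6 268. ]
```

View pics/scs9.png

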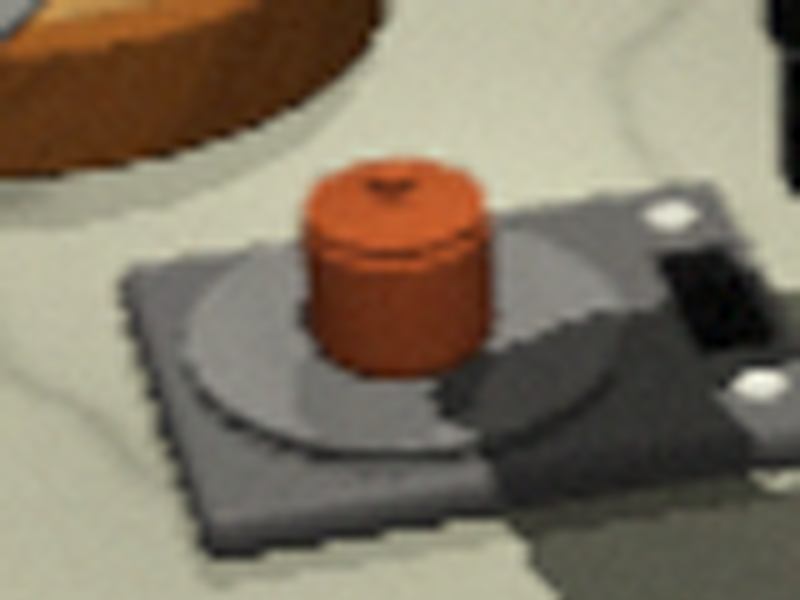

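Run:
```python
from look import *
a=cv2.imread("pics/scene0.png",0);b=cv2.imread("pics/scene9.png",0)
for k,(x,y,w,h) in dict(jar=(340,268,36,38),bottle=(390,273,24,24),caddy=(378,305,30,40),shaker=(418,340,24,30),picks=(372,282,16,14),bowl=(342,228,56,24)).items():
    t=a[y:y+h,x:x+w]; s=b[y-8:y+h+8,x-8:x+w+8]; r=cv2.matchTemplate(s,t,cv2.TM_CCOEFF_NORMED); _,m,_,l=cv2.minMaxLoc(r); print(k,round(m,2),"shift px",l[0]-8,l[1]-8)
cv2.imwrite("pics/cmp.png",np.hstack([cv2.resize(cv2.imread(f"pics/scene{i}.png")[255:405,325:460],None,fx=2.9,fy=2.9,interpolation=cv2.INTER_CUBIC) for i in(0,9)]))
```

```text
jar 0.91 shift px -1 0
bottle 0.92 shift px 0 0
caddy 0.94 shift px -1 0
shaker 0.97 shift px 0 0
picks 0.97 shift px 0 0
bowl 0.96 shift px 0 0
```

View pics/cmp.png

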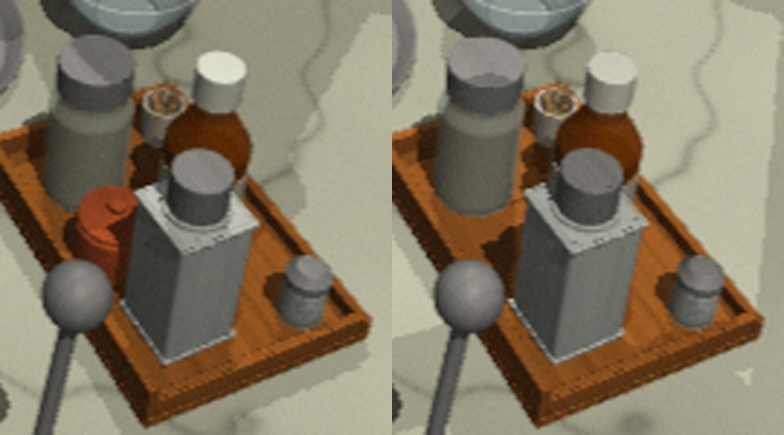

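```bash
python3 -c "
from station import manip
print(manip.hand_in()); print(manip.state()['t'])"
```

```text
the job is handed in; nothing more can be done
None
the job is handed in; nothing more can be done
```

The job is handed in, and my last checks put everything within the limits. I moved the jar, bottle and tin onto the tray and stood the clay pot on the scale's pan. Then I put the tin, bottle and jar back in the crate. This took about 69 s of the 147 s allowed. `hand_in()` gives no verdict, so these are only my own checks:

- **Containers in the crate:** the scene view before and after shows the bottle unmoved and the jar and tin shifted by at most 1 pixel (about 2.6 mm). The top view confirms the tin and bottle. The jar was half hidden by the arm there, so only the scene view and the tool poses confirm its place. All three look upright.
- **Pot on the pan:** it is upright and about 4 to 7 mm off the pan's centre, judged from both views; the limit is 15 mm.
- **Left alone:** the shaker, toothpick cup and bowl show no shift in the scene view.
- **Gripper at the end:** it was open and clear of everything, with force readings near zero.

Two readings disagreed. The two cameras differed by about 5 mm, and heights measured across both views came out 2–15 mm below the stated ones (the tray rim was worst). I made up for this by comparing the fingers with the objects in the same picture and by feeling for contact when setting things down. The jar was gripped about 6 mm off its centre, which did no harm.

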